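# Fit a crimping stand's nest plate on its three-ball seat and load the bottle

### The arm

A 6-joint arm with a two-finger parallel gripper is mounted at the origin on the work surface. World frame = base frame: x ahead of the robot, y to its left, z up, the work surface at z = 0. Lengths are in mm, angles in rad, forces in N, time in s.
With the tool pointing down it reaches from about 350 to 875 mm from the base axis. Payload 4.2 kg.
Tool frame: the origin (TCP) lies at the very end of the fingers, on their centre line; the grasp point (between the pads) lies arm.grip_depth behind it (arm.grip_depth is the distance from the TCP to the grasp point, in mm); x points along the fingers, y is the direction in which the jaws open and shut, and the axes are right-handed (so a half turn about x gives the same grasp; the last joint's range is limited). The gripper opens to 85 mm and grips with 20 to 120 N. Pads are 22 mm wide; open, the fingers measure 114 mm over their backs; the gripper's body (76 mm by 85 mm) begins 54 mm behind the grasp point. The pads swing forward as they close: fully open they stand 13 mm farther back than shut.
Start: joints at [1.567, 0.385, 0.008, 0, -1.194, -0.259], TCP at [162.334, 603.529, 231.312] pointing down, gripper open.
Joint ranges: [-3.14, 3.14], [-1.21, 2.06], [-1.07, 1.41], [-3.16, 2.05], [-2.99, -0.16], [-3.1, 3.1]. Speed limits (rad/s): [2.79, 2.79, 3.14, 3.14, 3.14, 3.14].

### API

Orientations are given as a unit quaternion [x, y, z, w].
In Python, from bench import arm, get_image, models gives the robot as it stands.
- The arm moves only by the tool arm_command, never from a script. Its argument "rows" is a list of rows, each an object of numbers: "dx", "dy", "dz": the shift along the tool's x, y, z in m; "wx", "wy", "wz": the turn, a rotation vector about the tool's x, y, z in degrees; "gripper": the closure, from -1 (fully open) to 1 (shut). A call has exactly 8 rows; each row is the pose to reach, as a shift and turn from the pose measured when the call began, along the tool's axes at that moment; what a row does not reach only later rows make up. A row lasts 1/10 s, in which the tool goes at most 50 mm and 8.59 degrees, less where a joint would pass 70% of its speed; a pose out of reach is approached as far as the arm can. A call with a gripper value outside its range is refused whole. The fingers move at their own pace and stop on an object; the grip force is fixed at half the most. Time passes only in rows, so rows that repeat a pose let the fingers close, or fill a call up. It gives the time, the measured TCP pose, the force and the opening at its end, in the units of the state.
- arm.read_state(): the state, without advancing time (a new reading comes with each control period).
- get_image(name): name is "scene" or "top" or "wrist"; returns a dict with "img" (480x640x3 uint8, red, green, blue), "K" (3x3 intrinsics, pixels), "k1" (the pictures are not rectified: a ray, as slopes to the right and down, at radius r is drawn at 1 + k1 r^2 times it, then the intrinsics apply), "rvec" (rotation vector, rad) and "tvec" (3), from world to camera coordinates, as OpenCV has them; the wrist camera has in their place "T_tool_cam" (4x4, takes a point from camera to tool coordinates, whose origin is the TCP and whose axes are the tool frame's). Camera axes: x right, y down, z forward; pixel columns grow to the right and rows downward; lengths in mm; the calibration is good to about 2 mm. A picture is of the moment at which its call begins: read the wrist's pose just before it. There is no depth.
- arm.job_done(): hands the job in, once; it reports no verdict.
Trained networks look in the newest picture that a camera, given by its name, has taken for a name from the list of things; names that differ only in an ending like _2 or _b are one class to them, and where a whole thing is asked for, a point or a joint stands for the part that bears it (a point fixed in the world has none). Each returns a list of dicts, best first, with "conf" (0 to 1); they miss things now and then, are a little off and sometimes report something else, mostly with a low value. They report only what shows in the picture. A call takes as long as a camera call. They do not tell look-alikes from the thing itself.
- models.cut_out(camera, query): "mask" (480x640 bool, what is visible of it) and "extent" ([left, top, right, bottom] in pixels, round what is visible of it).
The state is a dict: "clock": time; "joints": joint angles; "joint_vel": joint speeds; "joint_efforts": joint torques, N m; "position": TCP position; "ee_rot": TCP orientation; "contact_force": force on the tool from outside, world axes, zero at the start; "wrist_torque": the same for the moment, N m; "gripper_width": finger opening in mm.
Only numpy, scipy, OpenCV 4.12 (cv2) and the standard library are available. Lean on these libraries where they do the work, as an engineer would, in place of code of your own. Each camera call takes 0.05 s, during which the arm holds its last target.

### The job

The crimping stand is being set up for the small blue spray bottle. Fit the teal nest plate on the stand's three-ball seat: lower it gently over the two brass-headed spring studs, slide it under their heads towards the column and let the springs draw it fully home, flat on all three balls, pressing only lightly all the while and not letting it drop or slam. Then gently stand the blue bottle upright in the nest, right down on its floor, and leave the other bottles, jars and the sieve where they are.

Things in the scene. Friction and masses are not known exactly. Their poses are not given: they have to be found in the camera images.
- stand: Fixed crimping stand: grey base 300 x 180 x 30 mm, steel column 165 mm beyond the seat axis, head swung aside. Origin on the bench on the seat axis; x points to the column, z up. Its aluminium locating table (150 x 150 mm) is on a screw jack whose setting is NOT measured: table top 75 to 105 mm above the bench. Three 12 mm balls, centres 5 mm above it, at x, y = (-55, 0), (35, 45), (35, -45) mm.
- seat (a point): Point on the seat axis, fixed to the stand's base, 115.5 mm above the bench, axes as the stand's: where the nest point comes when the plate is home and the table at its lowest. With the table set higher, home is 0 to 30 mm above this point; feel for it. The plate's axes are then parallel to these.
- stud_left (a joint): Pull stud at stand x, y = (-20, 50) mm: shank 7 mm thick, brass head 24 mm across, 45-degree cone (5.5 mm high) beneath, round a 13 mm flat. Value: metres drawn up against its spring: 0 at rest (flat 18.5 mm, top 27 mm above the table top), about 0.0015 with the plate home, 0.003 to 0.0045 while the plate rides on the balls under it. Pulls down with 2.2 N at rest, 0.4 N more per mm.
- stud_right (a joint): The same stud at x, y = (-20, -50) mm of the stand's frame, value as for stud_left.
- nest (a point): Centre of the white nest block (50 x 50 x 40 mm) on the teal plate: 32 mm above the plate's underside, 20 mm above its top, 20 mm below the block's top. Grip the block across its x faces, some 8 mm above this point so that the fingertips clear the plate. z up, x is the way it slides home. The bottle hole in the block's top is 35.5 mm across and 22 mm deep.
- keyhole_left (a point): Centre, on the plate's top, of its left 30 x 30 mm keyhole opening, at plate x, y = (-2, 50) mm; passes over a stud head. From it a slot 10 mm wide runs towards -x, ending at plate x = -25 mm. Lower the plate with the nest point 18 mm short of the seat axis (stand x = -18 mm, y = 0): it lands flat on the balls 2.5 mm higher than home. Then slide it 18 mm along the stand's +x.
- keyhole_right (a point): The right opening, at plate x, y = (-2, -50) mm. In the slide the heads climb on to the plate from about 8 mm short of home and the push rises to 10 to 20 N; in the last 3 mm vee grooves under the plate drop over the balls and the springs pull it down 2.5 mm and centre it, from up to 3 mm off, once the hand gives way and follows.
- plate: The nest plate, 140 (x) x 146 (y) mm, 12 mm thick, 0.38 to 0.6 kg; origin at the centre of its underside, axes as nest. While it is being fitted its contact forces on the stand (balls and studs, added up) must stay below 40 N; home and let go they add up to 22 to 31 N from springs and weight, so the hand may press with a few newtons only.
- blue_mid (a point): Cobalt-blue spray bottle with a black cap: point on its axis half-way up, 48 mm above its foot. Body 32 mm across up to 56 mm, cap 22 mm across from 63 to 85 mm, top at 96 mm; foot bevelled 4 mm; 0.06 to 0.13 kg; round, any yaw will do. Stands among the amber and orange bottles in any order, 75 mm or more apart. On the nest's floor this point is 46 mm above the nest point.
- blue: The same blue bottle, origin at the centre of its foot. Its force on the plate must stay below 20 N.
- amber_mid (a point): Amber bottle with a black cap, same shape and point as blue_mid; not to be disturbed.
- orange_mid (a point): Orange bottle with a brass collar and white tip, same shape and point; not to be disturbed.
- jar_red: Glass jar with a red lid, 84 mm in diameter, 115 mm high, origin at the centre of its foot; not to be disturbed.
- jar_honey: Honey-coloured jar with a steel lid, 86 mm in diameter, 130 mm high, origin at the centre of its foot; not to be disturbed.
- sieve: Steel sieve lying dome up, 104 mm in diameter, 41 mm high, handle along its +x to 170 mm from the origin, which is the centre of its rim on the bench; not to be disturbed.
There are look-alikes about, which are no part of the job. There is more than one size of the plate; the one meant has the size given above. What is shaped like the blue but green or pink is not meant.

How it is judged:
By the outcome, as a careful person would: the job done as asked, in the order asked, and still so for the second after the job is handed in, with the robot touching nothing.
It also fails if it takes over 67 s, if anything falls off the work surface, if the arm or the gripper's body presses on something with over 40 N, if the wrist force passes 120 N, or if a joint passes its speed limit or range.

## Working session

There is one attempt and no reset: what is moved stays moved. The work goes in short steps, Python scripts to look and compute and a tool call to move; the robot and the scene stay as the last step left them, time stands still between calls to the robot, and variables do not carry over. Pictures are saved under pics/ and viewed, and the job is handed in when it is done.

Besides the shell and the picture viewer there is one more tool, called after "Call:" by a JSON object that holds its "method" and its "body". arm_command: Moves the arm, as the interface text tells. Its arguments: {"type":"object","properties":{"rows":{"type":"array"}},"required":["rows"]}

```bash
ls; mkdir -p pics; python3 - <<'E'
from bench import arm,get_image,models
import cv2
s=arm.read_state();print(s, arm.grip_depth)
for n in ["scene","top","wrist"]:
    d=get_image(n);cv2.imwrite(f"pics/a_{n}.png",d["img"][:,:,::-1])
    print(n,{k:v for k,v in d.items() if k!="img"})
E
```

```text
pics
{'clock': 0.0, 'joints': array([ 1.56659277e+00,  3.85519550e-01,  6.58207243e-03, -5.09224320e-04,
       -1.19398314e+00, -2.58609046e-01]), 'joint_vel': array([ 9.12096679e-05, -1.52803490e-04,  5.72632764e-04, -1.66879884e-03,
        2.19535836e-03, -3.80087265e-04]), 'joint_efforts': array([ 4.01333982e-04, -3.92291558e+01,  1.88402456e+01,  4.18623179e+00,
       -4.64577417e-03, -3.42004014e-06]), 'position': array([162.19503661, 602.9631383 , 230.22527904]), 'ee_rot': array([-0.70093071,  0.09348311,  0.70107212,  0.09195069]), 'contact_force': array([ 0.30834965, -0.00991185,  0.55401186]), 'wrist_torque': array([ 0.00896244,  0.00504509, -0.02038129]), 'gripper_width': 85.52902878291405} 18.700000000000003
scene {'K': array([[454.31934632,   0.        , 314.16676543],
       [  0.        , 454.31934632, 238.96721029],
       [  0.        ,   0.        ,   1.        ]]), 'k1': 0.025406948031281584, 'rvec': array([ 1.60564464,  2.08830326, -0.75833869]), 'tvec': array([ 145.17943699, -294.56604553, 1430.28095006])}
top {'K': array([[435.96142902,   0.        , 325.64848666],
       [  0.        , 435.96142902, 231.50234949],
       [  0.        ,   0.        ,   1.        ]]), 'k1': -0.09721294486315946, 'rvec': array([ 2.14339867, -2.17642765,  0.11927536]), 'tvec': array([ -15.55956027,  496.30312658, 1197.91558621])}
wrist {'K': array([[352.38129345,   0.        , 321.59931166],
       [  0.        , 352.38129345, 239.58737989],
       [  0.        ,   0.        ,   1.        ]]), 'k1': -0.049717992654215275, 'T_tool_cam': array([[-1.58376302e-04, -2.67327001e-01,  9.63605858e-01,
        -1.42970871e+02],
       [ 9.99999986e-01,  1.63306871e-05,  1.68888485e-04,
        -2.60421440e-01],
       [-6.08847979e-05,  9.63605871e-01,  2.67326994e-01,
        -6.80250119e+01],
       [ 0.00000000e+00,  0.00000000e+00,  0.00000000e+00,
         1.00000000e+00]])}
```

View pics/a_scene.png

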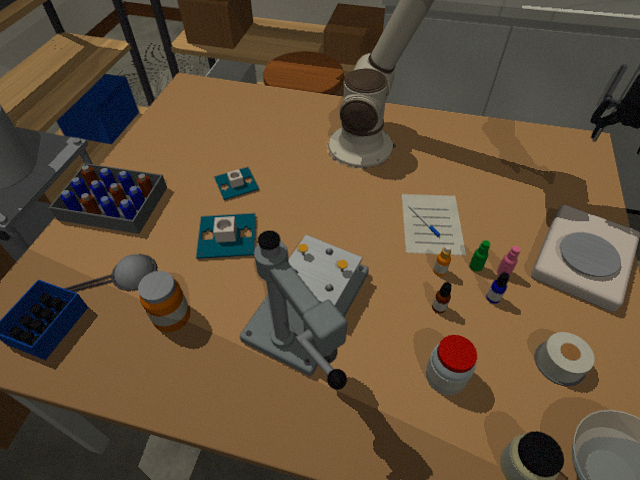

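View pics/a_top.png

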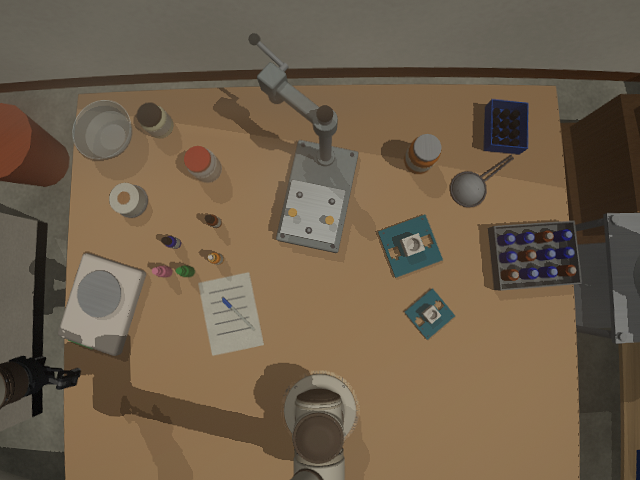

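View pics/a_wrist.png

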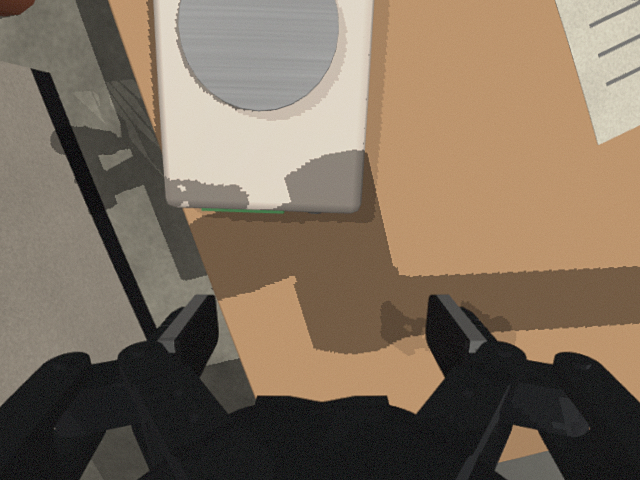

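```bash
cat > h.py <<'E'
from bench import arm,get_image,models
import numpy as np, cv2
from scipy.spatial.transform import Rotation as R
def cam(d,st=None):
    "returns Rwc (cam->world), center"
    if "rvec" in d:
        Rc=cv2.Rodrigues(d["rvec"])[0]; return Rc.T, -Rc.T@np.asarray(d["tvec"]).ravel()
    T=d["T_tool_cam"]; Rt=R.from_quat(st["ee_rot"]).as_matrix(); return Rt@T[:3,:3], np.array(st["position"])+Rt@T[:3,3]
def ray(d,uv,st=None):
    K=d["K"];k=d["k1"]; uv=np.atleast_2d(uv).astype(float)
    xd=np.c_[(uv[:,0]-K[0,2])/K[0,0],(uv[:,1]-K[1,2])/K[1,1]]; x=xd.copy()
    for _ in range(20): x=xd/(1+k*(x**2).sum(1,keepdims=True))
    Rw,c=cam(d,st); return c, np.c_[x,np.ones(len(x))]@Rw.T
def onz(d,uv,z,st=None):
    c,r=ray(d,uv,st); return c+r*((z-c[2])/r[:,2])[:,None]
def proj(d,P,st=None):
    Rw,c=cam(d,st); p=(np.atleast_2d(P)-c)@Rw; x=p[:,:2]/p[:,2:]; x=x*(1+d["k1"]*(x**2).sum(1,keepdims=True))
    return x*[d["K"][0,0],d["K"][1,1]]+d["K"][:2,2]
def tri(obs):
    A=np.zeros((3,3));b=np.zeros(3)
    for c,r in obs:
        r=r.ravel()/np.linalg.norm(r);M=np.eye(3)-np.outer(r,r);A+=M;b+=M@c
    return np.linalg.solve(A,b)
def save(img,name,box=None,s=1):
    if box: img=img[box[1]:box[3],box[0]:box[2]]
    cv2.imwrite(f"pics/{name}.png",cv2.resize(img,None,fx=s,fy=s,interpolation=cv2.INTER_CUBIC)[:,:,::-1])
E
python3 - <<'E'
from h import *
for cn in ["top","scene"]:
    d=get_image(cn); print(cn,cam(d)[1].round())
    for q in ["plate","stand","nest","stud_left","keyhole_left","blue","amber_mid","orange_mid","jar_red","jar_honey","sieve"]:
        for o in models.cut_out(cn,q)[:4]:
            m=o["mask"];ys,xs=np.nonzero(m)
            if len(xs)==0: continue
            c=(xs.mean(),ys.mean()); print(q,round(o["conf"],2),np.round(o["extent"]),np.round(c,1),onz(d,c,{"plate":12,"stand":60}.get(q,40 if q!='sieve' else 10)).round().ravel()[:2])
    save(d["img"],"b_"+cn,(260,130,470,350) if cn=="top" else (180,150,400,380),3 if cn=="top" else 2.6)
E
```

```text
top [ 355.  -28. 1247.]
plate 0.97 [379. 215. 441. 280.] [410.  245.5] [ 454. -263.]
plate 0.95 [410. 290. 455. 340.] [429.7 313.8] [ 261. -312.]
stand 0.72 [252.  33. 358. 251.] [310.7 168.3] [671.  16.]
nest 0.76 [379. 216. 442. 275.] [409.8 245.4] [ 452. -257.]
stud_left 0.46 [287. 207. 298. 216.] [292.1 212.2] [551.  70.]
keyhole_left 0.82 [406. 286. 455. 340.] [430.1 313.5] [ 263. -307.]
keyhole_left 0.62 [377. 214. 439. 281.] [409.7 245.4] [ 452. -257.]
blue 0.63 [177. 263. 193. 278.] [186.3 271.1] [389. 368.]
blue 0.55 [162. 234. 182. 249.] [171. 242.] [472. 413.]
blue 0.5 [152. 265. 174. 275.] [161.9 270.9] [391. 438.]
amber_mid 0.45 [204. 215. 224. 228.] [213.  220.5] [531. 294.]
orange_mid 0.58 [210. 255. 223. 265.] [215.1 258.1] [425. 286.]
orange_mid 0.47 [288. 207. 297. 217.] [292.1 212.3] [550.  70.]
jar_red 0.7 [189. 146. 223. 181.] [202.6 163.9] [696. 327.]
jar_honey 0.71 [405. 134. 440. 174.] [422.4 153. ] [ 717. -304.]
jar_honey 0.33 [376. 214. 441. 279.] [409.9 245.6] [ 452. -257.]
sieve 0.79 [451. 156. 512. 206.] [472.9 185.2] [ 628. -455.]
sieve 0.66 [378. 216. 4
[... 471 characters left out ...]
.9] [496.  54.]
keyhole_left 0.88 [192. 215. 256. 259.] [225.7 235.3] [ 480. -252.]
keyhole_left 0.68 [216. 163. 260. 198.] [237.  182.5] [ 292. -295.]
blue 0.93 [486. 273. 508. 304.] [497.7 288.3] [471. 412.]
blue 0.82 [471. 239. 491. 270.] [479.9 255.7] [385. 369.]
blue 0.75 [496. 244. 523. 275.] [508.9 260.9] [384. 436.]
amber_mid 0.95 [433. 282. 453. 312.] [442.2 298.1] [529. 292.]
orange_mid 0.72 [433. 247. 451. 276.] [442.7 260.9] [423. 284.]
jar_red 0.95 [426. 334. 481. 398.] [450.8 364.5] [683. 323.]
jar_honey 0.67 [141. 270. 190. 333.] [163.5 301.3] [ 696. -314.]
sieve 0.77 [ 68. 254. 158. 293.] [123.1 273.8] [ 635. -463.]
sieve 0.48 [139. 270. 190. 330.] [163.4 301.3] [ 682. -331.]
```

View pics/b_top.png

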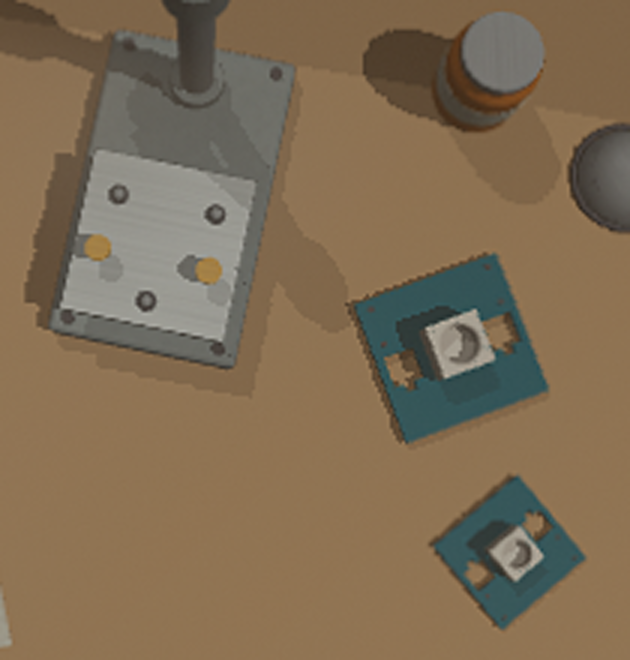

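View pics/b_scene.png

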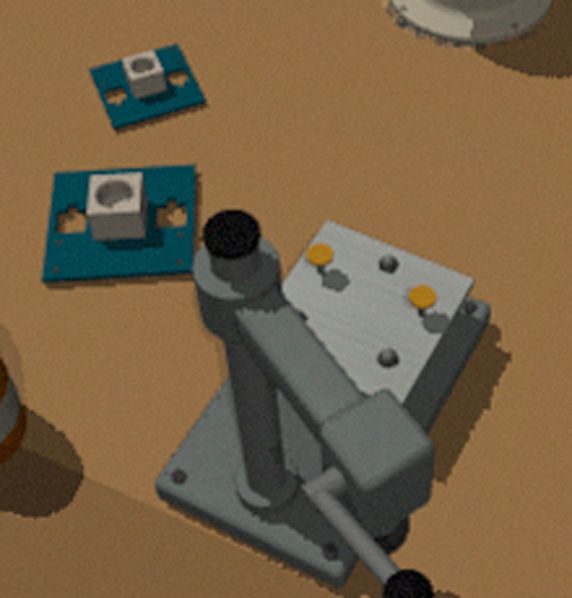

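```bash
cat > fit1.py <<'E'
from h import *
from scipy.optimize import least_squares
dt=get_image("top");ds=get_image("scene")
T=lambda p:np.array(p)/3+[260,130]
S=lambda p:np.array(p)/2.6+[180,150]
# stand
loc=np.array([[-55,0,5],[35,45,5],[35,-45,5],[-20,50,27],[-20,-50,27],[75,75,0],[75,-75,0],[-75,-75,0],[-75,75,0]],float)
ot=T([(146,300),(118,194),(215,213),(97,247),(208,269),(95,150),(256,182),(228,340),(58,308)])
osn=S([(388,264),(388,357),(422,297),(320,254)]);li=[0,1,3,4]
def f(p,full=False):
    c,s=np.cos(p[2]),np.sin(p[2]);M=np.array([[c,-s,0],[s,c,0],[0,0,1]])
    P=loc@M.T+[p[0],p[1],p[3]]
    return np.r_[(proj(dt,P)-ot).ravel(),(proj(ds,P[li])-osn).ravel()]
r=least_squares(f,[560,20,-0.2,90],loss="soft_l1");print("stand x y yaw h",r.x.round(3));print(f(r.x).reshape(-1,2).round(1).tolist())
# plate
l2=np.array([[-70,73,12],[70,73,12],[70,-73,12],[-70,-73,12],[0,0,52]],float)
ct=T([(350,303),(495,255),(548,388),(405,442),(459,343)])
def g(p,a,idx=None):
    c,s=np.cos(p[2]),np.sin(p[2]);M=np.array([[c,-s,0],[s,c,0],[0,0,1]])
    P=l2@M.T+[p[0],p[1],0]
    return (proj(dt,P)-ct).ravel()
for y0 in [0.3,0.3-np.pi/2,0.3-np.pi]:
    r=least_squares(g,[454,-263,y0],args=(0,),loss="soft_l1");print("plate",r.x.round(3),r.cost);
E
python3 fit1.py
```

```text
stand x y yaw h [ 5.47683e+02  1.00800e+01 -2.15000e-01  7.61740e+01]
[[0.2, 0.3], [0.1, 0.2], [0.2, 0.3], [0.4, 0.5], [0.3, 0.5], [0.2, -0.9], [0.1, -1.0], [-1.3, -0.1], [1.0, -0.4], [0.2, -0.4], [0.4, -0.0], [0.4, -0.1], [0.1, 0.5]]
plate [ 453.86  -262.923  -64.072] 5.137642043474592
plate [ 453.86  -262.923   -1.241] 5.137642043475788
plate [ 453.86  -262.923   -1.241] 5.137642043474536
```

```bash
cat >> h.py <<'E'
def goal(x,y,z,a,st=None,down=True):
    st=st or arm.read_state()
    R0=R.from_quat(st["ee_rot"]); ca,sa=np.cos(a),np.sin(a)
    Rg=np.array([[0,ca,sa],[0,sa,-ca],[-1,0,0]])
    d=R0.inv().apply(np.array([x,y,z])-st["position"])
    w=(R0.inv()*R.from_matrix(Rg)).as_rotvec()
    print("goal",(x,y,z,round(a,3)),"d(m)",(d/1000).round(4).tolist(),"w(deg)",np.degrees(w).round(2).tolist())
def ang(st=None):
    st=st or arm.read_state(); y=R.from_quat(st["ee_rot"]).as_matrix()[:,1]; return np.arctan2(y[1],y[0])
def pr():
    s=arm.read_state();print("t",round(s["clock"],2),"pos",s["position"].round(1),"a",round(ang(s),4),"F",s["contact_force"].round(2),"M",s["wrist_torque"].round(3),"w",round(s["gripper_width"],2), "xax",R.from_quat(s["ee_rot"]).as_matrix()[:,0].round(4),"j",s["joints"].round(2));return s
E
python3 - <<'E'
from h import *
s=pr()
goal(450,100,320,ang());goal(450,-230,320,0.33);goal(450,-230,320,-2.81)
E
```

```text
t 1.45 pos [162.3 603.5 231.3] a -1.8336 F [-0.62 -0.65 -0.31] M [0.048 0.062 0.008] w 85.52 xax [-0. -0. -1.] j [ 1.57  0.38  0.01 -0.   -1.19 -0.26]
goal (450, 100, 320, np.float64(-1.834)) d(m) [-0.0887, 0.4115, -0.4086] w(deg) [-0.0, 0.0, -0.0]
goal (450, -230, 320, 0.33) d(m) [-0.0887, 0.7302, -0.4943] w(deg) [-123.97, 0.0, -0.0]
goal (450, -230, 320, -2.81) d(m) [-0.0887, 0.7302, -0.4943] w(deg) [55.94, -0.0, -0.0]
```

Call:
{"method": "arm_command", "body": {"rows": [{"dx":-0.008,"dy":0.034,"dz":-0.034,"wx":5,"gripper":-1},{"dx":-0.016,"dy":0.068,"dz":-0.068,"wx":10,"gripper":-1},{"dx":-0.025,"dy":0.102,"dz":-0.102,"wx":15,"gripper":-1},{"dx":-0.034,"dy":0.136,"dz":-0.136,"wx":20,"gripper":-1},{"dx":-0.043,"dy":0.17,"dz":-0.17,"wx":25,"gripper":-1},{"dx":-0.052,"dy":0.204,"dz":-0.204,"wx":30,"gripper":-1},{"dx":-0.061,"dy":0.238,"dz":-0.238,"wx":35,"gripper":-1},{"dx":-0.07,"dy":0.272,"dz":-0.272,"wx":40,"gripper":-1}]}}

```text
validation failed for argument at $.ro...
```

```bash
python3 - <<'E'
from h import *
s=pr()
goal(450,100,320,-2.81);goal(440,-225,320,-2.81)
E
```

```text
t 1.45 pos [162.3 603.5 231.3] a -1.8336 F [-0.62 -0.65 -0.31] M [0.048 0.062 0.008] w 85.52 xax [-0. -0. -1.] j [ 1.57  0.38  0.01 -0.   -1.19 -0.26]
goal (450, 100, 320, -2.81) d(m) [-0.0887, 0.4115, -0.4086] w(deg) [55.94, -0.0, -0.0]
goal (440, -225, 320, -2.81) d(m) [-0.0887, 0.7279, -0.4834] w(deg) [55.94, -0.0, -0.0]
```

Call:
{"method": "arm_command", "body": {"rows": [{"dx":-0.008,"dy":0.034,"dz":-0.034,"wx":5,"wy":0,"wz":0,"gripper":-1},{"dx":-0.016,"dy":0.068,"dz":-0.068,"wx":10,"wy":0,"wz":0,"gripper":-1},{"dx":-0.025,"dy":0.102,"dz":-0.102,"wx":15,"wy":0,"wz":0,"gripper":-1},{"dx":-0.034,"dy":0.136,"dz":-0.136,"wx":20,"wy":0,"wz":0,"gripper":-1},{"dx":-0.043,"dy":0.17,"dz":-0.17,"wx":25,"wy":0,"wz":0,"gripper":-1},{"dx":-0.052,"dy":0.204,"dz":-0.204,"wx":30,"wy":0,"wz":0,"gripper":-1},{"dx":-0.061,"dy":0.238,"dz":-0.238,"wx":35,"wy":0,"wz":0,"gripper":-1},{"dx":-0.07,"dy":0.272,"dz":-0.272,"wx":40,"wy":0,"wz":0,"gripper":-1}]}}

```text
clock: 2.25
position: [354.8, 268.4, 302.1]
ee_rot: [0.627, -0.327, -0.626, -0.328]
contact_force: [0.6, 0.5, 0.7]
gripper_width: 85.3
```

```bash
python3 - <<'E'
from h import *
s=pr()
goal(450,100,320,-2.81);goal(440,-225,320,-2.81)
E
```

```text
t 2.25 pos [354.8 268.4 302.1] a -2.5347 F [0.6  0.46 0.67] M [ 0.072 -0.116 -0.   ] w 85.33 xax [ 8.e-04  1.e-03 -1.e+00] j [ 1.02  0.02 -0.28  0.   -1.27 -0.41]
goal (450, 100, 320, -2.81) d(m) [-0.018, 0.0178, -0.1926] w(deg) [15.78, 0.03, 0.06]
goal (440, -225, 320, -2.81) d(m) [-0.0183, 0.2114, -0.4538] w(deg) [15.78, 0.03, 0.06]
```

Call:
{"method": "arm_command", "body": {"rows": [{"dx":-0.003,"dy":0.021,"dz":-0.045,"wx":2,"wy":0,"wz":0,"gripper":-1},{"dx":-0.006,"dy":0.042,"dz":-0.09,"wx":4,"wy":0,"wz":0,"gripper":-1},{"dx":-0.009,"dy":0.063,"dz":-0.135,"wx":6,"wy":0,"wz":0,"gripper":-1},{"dx":-0.012,"dy":0.084,"dz":-0.18,"wx":8,"wy":0,"wz":0,"gripper":-1},{"dx":-0.015,"dy":0.105,"dz":-0.225,"wx":10,"wy":0,"wz":0,"gripper":-1},{"dx":-0.018,"dy":0.126,"dz":-0.27,"wx":12,"wy":0,"wz":0,"gripper":-1},{"dx":-0.018,"dy":0.147,"dz":-0.315,"wx":14,"wy":0,"wz":0,"gripper":-1},{"dx":-0.018,"dy":0.168,"dz":-0.36,"wx":16,"wy":0,"wz":0,"gripper":-1}]}}

```text
clock: 3.05
position: [422.0, -125.3, 320.5]
ee_rot: [0.575, -0.411, -0.574, -0.413]
contact_force: [1.7, 0.9, 0.6]
gripper_width: 85.5
```

```bash
python3 - <<'E'
from h import *
s=pr()
d=get_image("wrist");save(d["img"],"c_w")
goal(440,-225,320,-2.81)
E
```

```text
t 3.05 pos [ 422.  -125.3  320.5] a -2.8152 F [1.74 0.95 0.55] M [ 0.059 -0.119 -0.038] w 85.51 xax [ 0.0026  0.001  -1.    ] j [ 0.08  0.   -0.25 -0.   -1.31  0.24]
goal (440, -225, 320, -2.81) d(m) [0.0001, 0.0127, -0.0948] w(deg) [-0.8, -0.11, 0.0]
```

View pics/c_w.png

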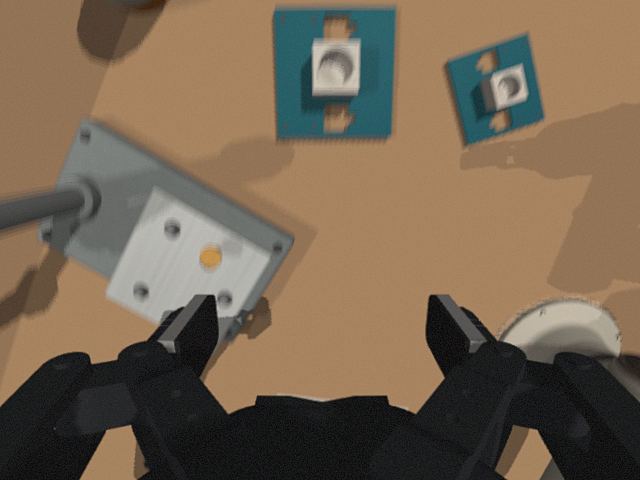

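Call:
{"method": "arm_command", "body": {"rows": [{"dx":0.01,"dy":0.002,"dz":-0.02,"wx":0,"wy":0,"wz":0,"gripper":-1},{"dx":0.022,"dy":0.005,"dz":-0.045,"wx":-0.2,"wy":0,"wz":0,"gripper":-1},{"dx":0.045,"dy":0.01,"dz":-0.075,"wx":-0.4,"wy":0,"wz":0,"gripper":-1},{"dx":0.07,"dy":0.013,"dz":-0.095,"wx":-0.8,"wy":-0.1,"wz":0,"gripper":-1},{"dx":0.09,"dy":0.013,"dz":-0.095,"wx":-0.8,"wy":-0.1,"wz":0,"gripper":-1},{"dx":0.1,"dy":0.013,"dz":-0.095,"wx":-0.8,"wy":-0.1,"wz":0,"gripper":-1},{"dx":0.1,"dy":0.013,"dz":-0.095,"wx":-0.8,"wy":-0.1,"wz":0,"gripper":-1},{"dx":0.1,"dy":0.013,"dz":-0.095,"wx":-0.8,"wy":-0.1,"wz":0,"gripper":-1}]}}

```text
clock: 3.9
position: [440.4, -225.4, 221.1]
ee_rot: [0.577, -0.41, -0.575, -0.41]
contact_force: [-0.3, -0.5, 0.4]
gripper_width: 85.4
```

```bash
python3 - <<'E'
from h import *
s=pr()
d=get_image("wrist");save(d["img"],"d_w")
import pickle;pickle.dump((s,d),open("d.pkl","wb"))
E
```

```text
t 3.9 pos [ 440.4 -225.4  221.1] a -2.8089 F [-0.33 -0.53  0.37] M [ 0.013  0.004 -0.004] w 85.4 xax [ 1.6e-03 -9.0e-04 -1.0e+00] j [-0.14  0.17 -0.32  0.   -1.08  0.48]
```

View pics/d_w.png

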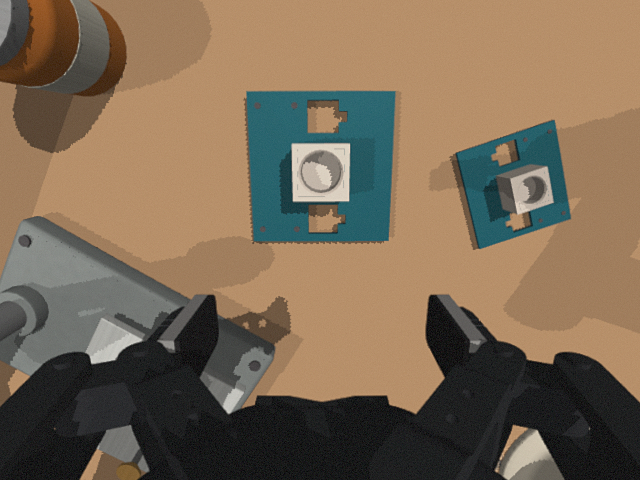

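```bash
python3 - <<'E'
from h import *
import pickle;s,d=pickle.load(open("d.pkl","rb"))
save(d["img"],"d_crop",(240,80,400,250),3.5)
E
```

```text
(no output)
```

View pics/d_crop.png

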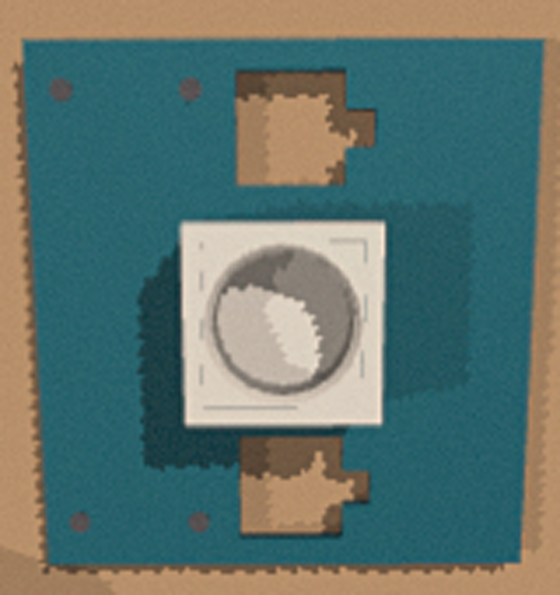

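```bash
python3 - <<'E'
from h import *
import pickle;s,d=pickle.load(open("d.pkl","rb"))
from scipy.optimize import least_squares
loc=np.array([[70,-73,12],[-70,-73,12],[-70,73,12],[70,73,12],[25,-25,52],[-25,-25,52],[-25,25,52],[25,25,52]],float)
o=np.array([(23,39),(545,39),(520,563),(47,563),(180,222),(384,222),(382,424),(185,424)])/3.5+[240,80]-0.36
def f(p):
    M=R.from_euler("z",p[2]).as_matrix();return (proj(d,loc@M.T+[p[0],p[1],p[3]],s)-o).ravel()
r=least_squares(f,[454,-263,0.33,0]);print(r.x,f(r.x).reshape(-1,2).round(1).tolist())
x,y,a=r.x[:3]
goal(x,y,100,a-np.pi);goal(x,y,80,a-np.pi);goal(x,y,40-18.7,a-np.pi)
E
```

```text
[ 4.55773580e+02 -2.64743264e+02  3.32479228e-01 -1.13876978e-02] [[-0.2, -0.1], [-0.1, -0.1], [-0.2, 0.1], [0.3, 0.0], [0.2, -0.0], [0.2, 0.0], [-0.3, 0.1], [-0.0, 0.0]]
goal (np.float64(455.7735795298105), np.float64(-264.74326440019865), 100, np.float64(-2.809)) d(m) [0.1216, -0.0012, -0.042] w(deg) [0.02, -0.1, 0.12]
goal (np.float64(455.7735795298105), np.float64(-264.74326440019865), 80, np.float64(-2.809)) d(m) [0.1416, -0.0011, -0.042] w(deg) [0.02, -0.1, 0.12]
goal (np.float64(455.7735795298105), np.float64(-264.74326440019865), 21.3, np.float64(-2.809)) d(m) [0.2003, -0.001, -0.0419] w(deg) [0.02, -0.1, 0.12]
```

Call:
{"method": "arm_command", "body": {"rows": [{"dx":0.02,"dy":0,"dz":-0.02,"wx":0,"wy":0,"wz":0,"gripper":-1},{"dx":0.045,"dy":-0.001,"dz":-0.042,"wx":0,"wy":-0.1,"wz":0.1,"gripper":-1},{"dx":0.075,"dy":-0.001,"dz":-0.042,"wx":0,"wy":-0.1,"wz":0.1,"gripper":-1},{"dx":0.105,"dy":-0.001,"dz":-0.042,"wx":0,"wy":-0.1,"wz":0.1,"gripper":-1},{"dx":0.135,"dy":-0.001,"dz":-0.042,"wx":0,"wy":-0.1,"wz":0.1,"gripper":-1},{"dx":0.16,"dy":-0.001,"dz":-0.042,"wx":0,"wy":-0.1,"wz":0.1,"gripper":-1},{"dx":0.18,"dy":-0.001,"dz":-0.042,"wx":0,"wy":-0.1,"wz":0.1,"gripper":-1},{"dx":0.19,"dy":-0.001,"dz":-0.042,"wx":0,"wy":-0.1,"wz":0.1,"gripper":-1}]}}

```text
clock: 4.75
position: [456.1, -264.6, 31.0]
ee_rot: [-0.576, 0.41, 0.576, 0.41]
contact_force: [0.3, 0.6, 0.7]
gripper_width: 85.2
```

```bash
python3 - <<'E'
from h import *
s=pr();goal(455.8,-264.7,21.3,0.3325-np.pi)
E
```

```text
t 4.75 pos [ 456.1 -264.6   31. ] a -2.808 F [0.31 0.64 0.71] M [ 0.01  -0.049  0.017] w 85.23 xax [ 0.e+00  1.e-04 -1.e+00] j [-0.22  0.46 -0.47 -0.   -0.64  0.55]
goal (455.8, -264.7, 21.3, -2.809) d(m) [0.0097, 0.0004, -0.0] w(deg) [0.06, 0.01, 0.0]
```

Call:
{"method": "arm_command", "body": {"rows": [{"dx":0.006,"dy":0,"dz":0,"wx":0,"wy":0,"wz":0,"gripper":-1},{"dx":0.0097,"dy":0,"dz":0,"wx":0,"wy":0,"wz":0,"gripper":-0.2},{"dx":0.0097,"dy":0,"dz":0,"wx":0,"wy":0,"wz":0,"gripper":0.2},{"dx":0.0097,"dy":0,"dz":0,"wx":0,"wy":0,"wz":0,"gripper":1},{"dx":0.0097,"dy":0,"dz":0,"wx":0,"wy":0,"wz":0,"gripper":1},{"dx":0.0097,"dy":0,"dz":0,"wx":0,"wy":0,"wz":0,"gripper":1},{"dx":0.0097,"dy":0,"dz":0,"wx":0,"wy":0,"wz":0,"gripper":1},{"dx":0.0097,"dy":0,"dz":0,"wx":0,"wy":0,"wz":0,"gripper":1}]}}

```text
clock: 5.55
position: [456.6, -264.7, 22.4]
ee_rot: [0.577, -0.41, -0.576, -0.41]
contact_force: [-0.7, 1.9, 6.9]
gripper_width: 49.2
```

```bash
python3 - <<'E'
from h import *
s=pr();c,q=np.cos(-.215),np.sin(-.215)
goal(s["position"][0]-20,s["position"][1]+60,190,-.215-np.pi)
E
```

```text
t 5.55 pos [ 456.6 -264.7   22.4] a -2.8075 F [-0.75  1.85  6.87] M [ 0.166  0.534 -0.051] w 49.16 xax [ 1.3e-03 -5.0e-04 -1.0e+00] j [-0.22  0.47 -0.48  0.   -0.62  0.55]
goal (np.float64(436.64283328234575), np.float64(-204.74017661807562), 190, -3.357) d(m) [-0.1677, -0.001, 0.0631] w(deg) [31.46, -0.03, 0.07]
```

```bash
python3 - <<'E'
import cv2
i=cv2.imread("pics/c_w.png")[170:350,90:300];cv2.imwrite("pics/c_crop.png",cv2.resize(i,None,fx=3.4,fy=3.4,interpolation=cv2.INTER_CUBIC))
E
```

```text
(no output)
```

View pics/c_crop.png

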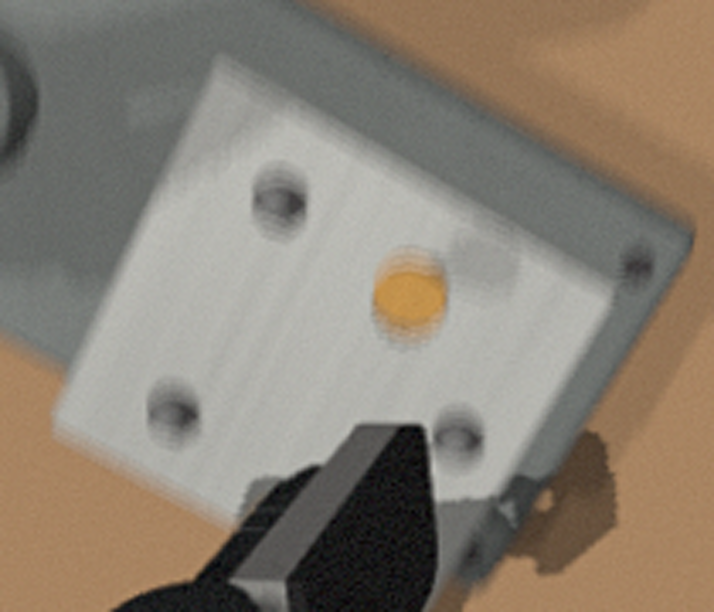

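Call:
{"method": "arm_command", "body": {"rows": [{"dx":-0.004,"dy":0,"dz":0,"wx":0,"wy":0,"wz":0,"gripper":1},{"dx":-0.012,"dy":0,"dz":0,"wx":0,"wy":0,"wz":0,"gripper":1},{"dx":-0.027,"dy":0,"dz":0,"wx":0,"wy":0,"wz":0,"gripper":1},{"dx":-0.05,"dy":0,"dz":0.004,"wx":2,"wy":0,"wz":0,"gripper":1},{"dx":-0.08,"dy":0,"dz":0.012,"wx":6,"wy":0,"wz":0,"gripper":1},{"dx":-0.11,"dy":0,"dz":0.025,"wx":11,"wy":0,"wz":0,"gripper":1},{"dx":-0.14,"dy":0,"dz":0.04,"wx":16,"wy":0,"wz":0,"gripper":1},{"dx":-0.168,"dy":0,"dz":0.063,"wx":21,"wy":0,"wz":0,"gripper":1}]}}

```text
clock: 6.35
position: [435.1, -204.8, 191.2]
ee_rot: [-0.491, 0.509, 0.49, 0.51]
contact_force: [1.6, 0.0, -4.8]
gripper_width: 48.9
```

```bash
python3 - <<'E'
from h import *
s=pr();goal(530,14,190,-.215-np.pi)
E
```

```text
t 6.35 pos [ 435.1 -204.8  191.2] a 3.104 F [ 1.64  0.02 -4.76] M [ 0.1   -0.104 -0.007] w 48.95 xax [ 0.0011 -0.     -1.    ] j [-0.1   0.18 -0.4  -0.   -1.    0.06]
goal (530, 14, 190, -3.357) d(m) [0.0013, -0.0866, 0.2222] w(deg) [10.16, 0.01, 0.06]
```

```bash
python3 - <<'E'
from h import *
import pickle
s=pr();d=get_image("wrist");save(d["img"],"e_w");pickle.dump((s,d),open("e.pkl","wb"))
E
```

```text
t 6.35 pos [ 435.1 -204.8  191.2] a 3.104 F [ 1.64  0.02 -4.76] M [ 0.1   -0.104 -0.007] w 48.95 xax [ 0.0011 -0.     -1.    ] j [-0.1   0.18 -0.4  -0.   -1.    0.06]
```

View pics/e_w.png

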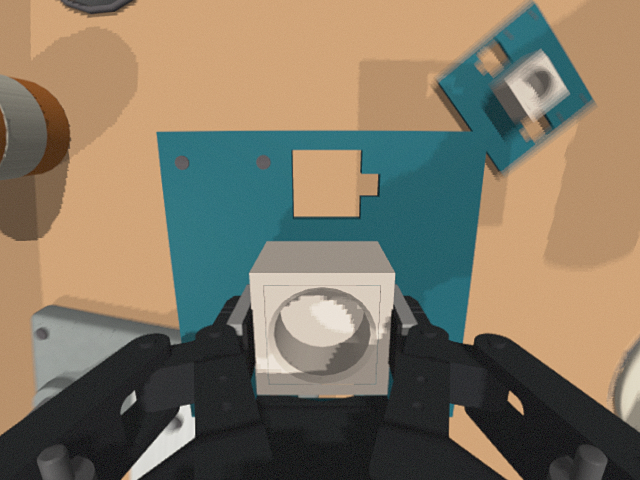

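```bash
python3 - <<'E'
from h import *
import pickle
from scipy.optimize import least_squares
s,d=pickle.load(open("e.pkl","rb"))
goal(576,137,320,-.215-np.pi,s)
save(d["img"],"e_crop",(150,120,500,410),2.2)
E
```

```text
goal (576, 137, 320, -3.357) d(m) [-0.1286, -0.128, 0.3469] w(deg) [10.16, 0.01, 0.06]
```

View pics/e_crop.png

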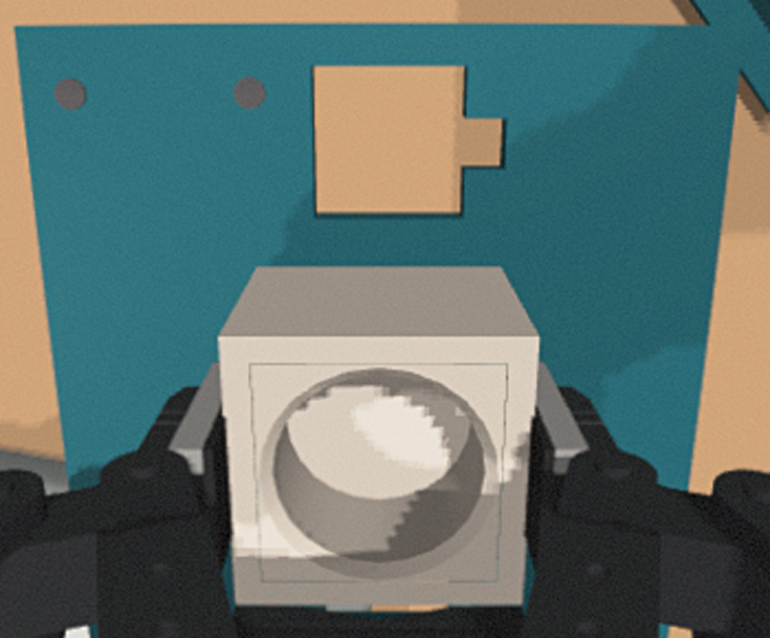

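```bash
cat > fitplate.py <<'E'
from h import *
import pickle
from scipy.optimize import least_squares
s,d=pickle.load(open("e.pkl","rb"))
loc=np.array([[70,-73,12],[13,-65,12],[-17,-65,12],[-17,-35,12],[13,-35,12],[-25,-55,12],[-25,-45,12],[25,-25,52],[-25,-25,52],[-25,25,52],[25,25,52],[25,-25,12],[-25,-25,12]],float)
o=np.array([(15,27),(314,66),(465,66),(462,213),(317,213),(502,119),(502,166),(219,337),(539,337),(525,603),(235,603),(257,267),(501,267)])/2.2+[150,120]-.3
T=d["T_tool_cam"]
R0=np.array([[0,0,-1],[-1,0,0],[0,1,0.]]) # plate axes in tool: plate x=-ytool, y=+z tool? z=-x
def f(p):
    M=R0@R.from_rotvec(p[3:]).as_matrix(); P=loc@M.T+p[:3]
    q=(P-T[:3,3])@T[:3,:3]; x=q[:,:2]/q[:,2:]; x=x*(1+d["k1"]*(x**2).sum(1,keepdims=True))
    return (x*[d["K"][0,0],d["K"][1,1]]+d["K"][:2,2]-o).ravel()
r=least_squares(f,[20,0,0,0,0,0]);print("origin in tool",r.x[:3].round(2),"rot deg",np.degrees(r.x[3:]).round(2));print(f(r.x).reshape(-1,2).round(1).tolist())
E
python3 fitplate.py
```

```text
origin in tool [22.52 -0.05  0.36] rot deg [-0.16  0.13  0.27]
[[-0.6, -0.2], [-1.6, -0.1], [0.7, -0.4], [0.4, 2.1], [-1.2, 2.4], [1.9, -0.7], [1.0, 1.1], [-0.2, -0.5], [-0.2, -1.0], [-1.1, -0.5], [1.0, -0.2], [0.2, -0.5], [-0.2, -0.9]]
```

Call:
{"method": "arm_command", "body": {"rows": [{"dx":-0.007,"dy":-0.007,"dz":0.017,"wx":1,"wy":0,"wz":0,"gripper":1},{"dx":-0.022,"dy":-0.022,"dz":0.055,"wx":2,"wy":0,"wz":0,"gripper":1},{"dx":-0.038,"dy":-0.038,"dz":0.1,"wx":3,"wy":0,"wz":0,"gripper":1},{"dx":-0.054,"dy":-0.054,"dz":0.145,"wx":5,"wy":0,"wz":0,"gripper":1},{"dx":-0.07,"dy":-0.07,"dz":0.19,"wx":7,"wy":0,"wz":0,"gripper":1},{"dx":-0.087,"dy":-0.087,"dz":0.235,"wx":9,"wy":0,"wz":0,"gripper":1},{"dx":-0.103,"dy":-0.103,"dz":0.278,"wx":10,"wy":0,"wz":0,"gripper":1},{"dx":-0.115,"dy":-0.115,"dz":0.312,"wx":10.2,"wy":0,"wz":0,"gripper":1}]}}

```text
clock: 7.2
position: [561.6, 106.9, 311.9]
ee_rot: [-0.445, 0.549, 0.442, 0.553]
contact_force: [0.4, -0.8, -4.5]
gripper_width: 49.1
```

```bash
python3 - <<'E'
from h import *
s=pr();goal(576,137,320,-.215-np.pi)
E
```

```text
t 7.2 pos [561.6 106.9 311.9] a 2.9264 F [ 0.4  -0.75 -4.55] M [-0.047 -0.041  0.007] w 49.14 xax [ 7.3e-03  1.0e-04 -1.0e+00] j [ 0.47  0.24  0.01  0.   -1.33 -0.69]
goal (576, 137, 320, -3.357) d(m) [-0.0079, -0.0076, 0.0325] w(deg) [-0.01, 0.09, 0.41]
```

Call:
{"method": "arm_command", "body": {"rows": [{"dx":-0.005,"dy":-0.005,"dz":0.02,"wx":0,"wy":0,"wz":0.2,"gripper":1},{"dx":-0.008,"dy":-0.008,"dz":0.03,"wx":0,"wy":0.1,"wz":0.4,"gripper":1},{"dx":-0.008,"dy":-0.008,"dz":0.032,"wx":0,"wy":0.1,"wz":0.4,"gripper":1},{"dx":-0.008,"dy":-0.008,"dz":0.032,"wx":0,"wy":0.1,"wz":0.4,"gripper":1},{"dx":-0.008,"dy":-0.008,"dz":0.032,"wx":0,"wy":0.1,"wz":0.4,"gripper":1},{"dx":-0.008,"dy":-0.008,"dz":0.032,"wx":0,"wy":0.1,"wz":0.4,"gripper":1},{"dx":-0.008,"dy":-0.008,"dz":0.032,"wx":0,"wy":0.1,"wz":0.4,"gripper":1},{"dx":-0.008,"dy":-0.008,"dz":0.032,"wx":0,"wy":0.1,"wz":0.4,"gripper":1}]}}

```text
clock: 8.0
position: [576.1, 135.9, 320.2]
ee_rot: [-0.443, 0.551, 0.443, 0.551]
contact_force: [0.7, 0.1, -4.1]
gripper_width: 49.3
```

```bash
python3 - <<'E'
from h import *
import pickle
s=pr();d=get_image("wrist");save(d["img"],"f_w",(150,0,510,220),2.2);pickle.dump((s,d),open("f.pkl","wb"))
E
```

```text
t 8.0 pos [576.1 135.9 320.2] a 2.9258 F [ 0.67  0.14 -4.13] M [-0.019  0.015  0.011] w 49.26 xax [ 2.e-04 -1.e-04 -1.e+00] j [ 0.51  0.28  0.08  0.   -1.37 -0.72]
```

View pics/f_w.png

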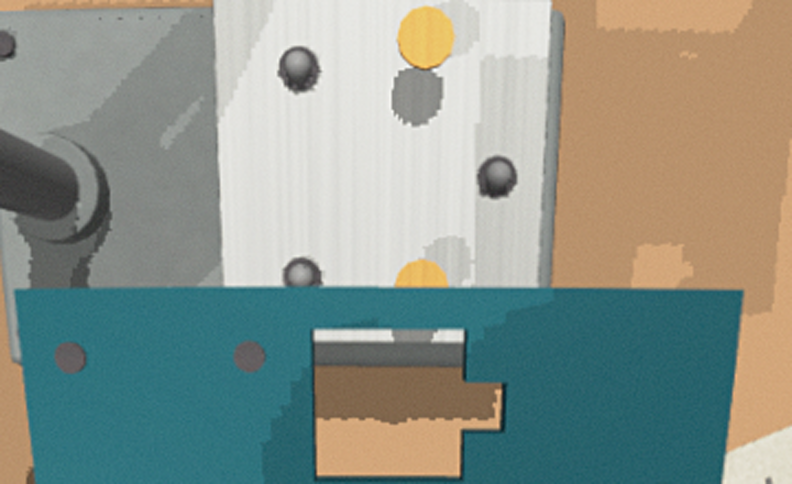

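```bash
cat > fitstand.py <<'E'
from h import *
import pickle
from scipy.optimize import least_squares
s,d=pickle.load(open("f.pkl","rb"))
loc=np.array([[-20,-50,27],[35,-45,5],[-55,0,5],[35,45,5],[-20,50,27]],float)
o=np.array([(426,38),(299,69),(497,177),(302,277),(422,287)])/2.2+[150,0]-.3
w=np.array([[1,1],[1,1],[1,1],[1,.3],[1,0]])
# edges: table edge x=+75 through points, x=-75
eg=np.array([(216,40),(222,250),(548,40),(542,260)])/2.2+[150,0]-.3
def f(p,h):
    M=R.from_euler("z",p[2]).as_matrix();a=((proj(d,loc@M.T+[p[0],p[1],h],s)-o)*w).ravel()
    P=onz(d,eg,h,s)-[p[0],p[1],h]; l=P@M
    return np.r_[a,(l[:2,0]-75)*.4,(l[2:,0]+75)*.4]
for h in [74,76,78,80,83,86]:
    r=least_squares(f,[548,10,-.215],args=(h,));print(h,r.x.round(4),r.cost.round(3))
r=least_squares(lambda q:f(q[:3],q[3]),[548,10,-.215,78]);print(r.x.round(4),f(r.x[:3],r.x[3]).round(2))
E
python3 fitstand.py
```

```text
74 [ 5.4891e+02  9.0594e+00 -2.2080e-01] 2.714
76 [ 5.490459e+02  9.552100e+00 -2.203000e-01] 2.186
78 [ 5.49182e+02  1.00450e+01 -2.19900e-01] 1.986
80 [ 5.493181e+02  1.053800e+01 -2.194000e-01] 2.121
83 [ 5.495225e+02  1.127800e+01 -2.186000e-01] 2.968
86 [ 5.497271e+02  1.201830e+01 -2.179000e-01] 4.612
[ 5.491956e+02  1.009450e+01 -2.198000e-01  7.820080e+01] [ 0.13  0.61  0.11 -0.45  0.54 -0.23  0.34  0.1   0.14  0.   -0.96 -0.62
 -0.39 -1.19]
```

```bash
python3 - <<'E'
from h import *
goal(531.6,13.9,170,-.221-np.pi)
E
```

```text
goal (531.6, 13.9, 170, -3.363) d(m) [0.1502, 0.0174, -0.1288] w(deg) [0.31, 0.0, 0.01]
```

Call:
{"method": "arm_command", "body": {"rows": [{"dx":0.01,"dy":0.002,"dz":-0.014,"wx":0.3,"wy":0,"wz":0,"gripper":1},{"dx":0.03,"dy":0.005,"dz":-0.036,"wx":0.3,"wy":0,"wz":0,"gripper":1},{"dx":0.055,"dy":0.009,"dz":-0.062,"wx":0.3,"wy":0,"wz":0,"gripper":1},{"dx":0.08,"dy":0.013,"dz":-0.09,"wx":0.3,"wy":0,"wz":0,"gripper":1},{"dx":0.105,"dy":0.016,"dz":-0.112,"wx":0.3,"wy":0,"wz":0,"gripper":1},{"dx":0.128,"dy":0.0174,"dz":-0.125,"wx":0.3,"wy":0,"wz":0,"gripper":1},{"dx":0.143,"dy":0.0174,"dz":-0.1288,"wx":0.3,"wy":0,"wz":0,"gripper":1},{"dx":0.15,"dy":0.0174,"dz":-0.1288,"wx":0.3,"wy":0,"wz":0,"gripper":1}]}}

```text
clock: 8.85
position: [530.6, 13.0, 168.9]
ee_rot: [-0.441, 0.553, 0.442, 0.552]
contact_force: [0.2, -0.8, -5.4]
gripper_width: 49.1
```

```bash
python3 - <<'E'
from h import *
import pickle
goal(531.6,13.9,132,-.221-np.pi)
s=pr();d=get_image("wrist");save(d["img"],"g_w");pickle.dump((s,d),open("g.pkl","wb"))
E
```

```text
goal (531.6, 13.9, 132, -3.363) d(m) [0.0369, -0.0008, 0.0011] w(deg) [-0.07, -0.07, -0.11]
t 8.85 pos [530.6  13.  168.9] a 2.9194 F [ 0.23 -0.84 -5.35] M [-0.006  0.006  0.034] w 49.09 xax [-2.2e-03 -8.0e-04 -1.0e+00] j [ 0.33  0.28 -0.31 -0.   -0.98 -0.55]
```

View pics/g_w.png

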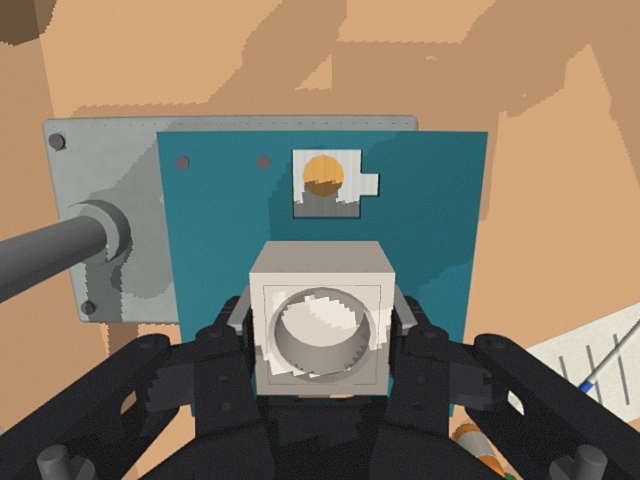

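```bash
python3 - <<'E'
from h import *
import pickle
s,d=pickle.load(open("g.pkl","rb"))
save(d["img"],"g_c",(280,140,390,230),6)
M=R.from_euler("z",-.22).as_matrix()
for h in [76,78,80]:
    P=M@[-20,-50,27]+[549.2,10.05,h]; print(h,proj(d,P,s))
print((M.T@(onz(d,[[323,175.5]],104,s)[0]-[549.2,10.05,77])).round(1))
E
```

```text
76 [[323.86393006 175.14834189]]
78 [[323.89046437 175.45681964]]
80 [[323.9175046  175.77118623]]
[-19.5 -49.9  27. ]
```

View pics/g_c.png

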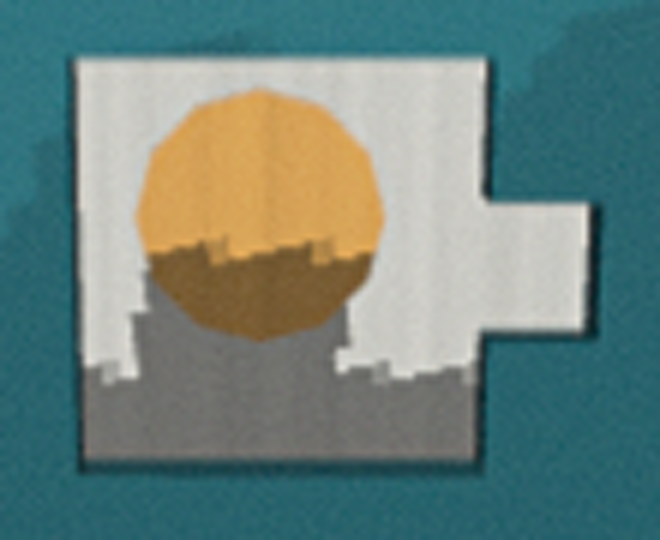

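Call:
{"method": "arm_command", "body": {"rows": [{"dx":0.004,"dy":-0.0008,"dz":0.001,"wx":-0.1,"wy":-0.1,"wz":-0.1,"gripper":1},{"dx":0.012,"dy":-0.0008,"dz":0.001,"wx":-0.1,"wy":-0.1,"wz":-0.1,"gripper":1},{"dx":0.022,"dy":-0.0008,"dz":0.001,"wx":-0.1,"wy":-0.1,"wz":-0.1,"gripper":1},{"dx":0.031,"dy":-0.0008,"dz":0.001,"wx":-0.1,"wy":-0.1,"wz":-0.1,"gripper":1},{"dx":0.039,"dy":-0.0008,"dz":0.001,"wx":-0.1,"wy":-0.1,"wz":-0.1,"gripper":1},{"dx":0.044,"dy":-0.0008,"dz":0.001,"wx":-0.1,"wy":-0.1,"wz":-0.1,"gripper":1},{"dx":0.048,"dy":-0.0008,"dz":0.001,"wx":-0.1,"wy":-0.1,"wz":-0.1,"gripper":1},{"dx":0.049,"dy":-0.0008,"dz":0.001,"wx":-0.1,"wy":-0.1,"wz":-0.1,"gripper":1}]}}

```text
clock: 9.7
position: [531.6, 14.2, 119.0]
ee_rot: [-0.442, 0.552, 0.442, 0.552]
contact_force: [-0.5, -0.7, -4.4]
gripper_width: 49.3
```

```bash
python3 - <<'E'
from h import *
goal(531.6,13.9,113,-.221-np.pi)
s=pr()
E
```

```text
goal (531.6, 13.9, 113, -3.363) d(m) [0.006, -0.0001, -0.0003] w(deg) [0.06, 0.01, -0.07]
t 9.7 pos [531.6  14.2 119. ] a 2.9216 F [-0.49 -0.67 -4.42] M [-0.018  0.039  0.016] w 49.34 xax [-1.1e-03  4.0e-04 -1.0e+00] j [ 0.33  0.34 -0.37 -0.   -0.86 -0.55]
```

Call:
{"method": "arm_command", "body": {"rows": [{"dx":0.001,"dy":0,"dz":0,"wx":0,"wy":0,"wz":0,"gripper":1},{"dx":0.002,"dy":0,"dz":-0.0003,"wx":0,"wy":0,"wz":-0.1,"gripper":1},{"dx":0.003,"dy":0,"dz":-0.0003,"wx":0,"wy":0,"wz":-0.1,"gripper":1},{"dx":0.0038,"dy":0,"dz":-0.0003,"wx":0,"wy":0,"wz":-0.1,"gripper":1},{"dx":0.0045,"dy":0,"dz":-0.0003,"wx":0,"wy":0,"wz":-0.1,"gripper":1},{"dx":0.005,"dy":0,"dz":-0.0003,"wx":0,"wy":0,"wz":-0.1,"gripper":1},{"dx":0.005,"dy":0,"dz":-0.0003,"wx":0,"wy":0,"wz":-0.1,"gripper":1},{"dx":0.005,"dy":0,"dz":-0.0003,"wx":0,"wy":0,"wz":-0.1,"gripper":1}]}}

```text
clock: 10.5
position: [531.5, 13.9, 114.1]
ee_rot: [-0.442, 0.552, 0.442, 0.552]
contact_force: [0.6, -0.4, -3.9]
gripper_width: 49.0
```

```bash
python3 - <<'E'
from h import *
s=pr()
goal(531.6,13.9,111,-.221-np.pi)
E
```

```text
t 10.5 pos [531.5  13.9 114.1] a 2.9216 F [ 0.57 -0.36 -3.89] M [ 0.008 -0.001  0.01 ] w 48.97 xax [ 8.e-04  1.e-04 -1.e+00] j [ 0.33  0.35 -0.38  0.   -0.84 -0.55]
goal (531.6, 13.9, 111, -3.363) d(m) [0.0031, -0.0001, -0.0] w(deg) [0.06, 0.02, 0.04]
```

Call:
{"method": "arm_command", "body": {"rows": [{"dx":0.0005,"dy":0,"dz":0,"wx":0,"wy":0,"wz":0,"gripper":1},{"dx":0.001,"dy":0,"dz":0,"wx":0,"wy":0,"wz":0,"gripper":1},{"dx":0.0015,"dy":0,"dz":0,"wx":0,"wy":0,"wz":0,"gripper":1},{"dx":0.002,"dy":0,"dz":0,"wx":0,"wy":0,"wz":0,"gripper":1},{"dx":0.0025,"dy":0,"dz":0,"wx":0,"wy":0,"wz":0,"gripper":1},{"dx":0.003,"dy":0,"dz":0,"wx":0,"wy":0,"wz":0,"gripper":1},{"dx":0.003,"dy":0,"dz":0,"wx":0,"wy":0,"wz":0,"gripper":1},{"dx":0.003,"dy":0,"dz":0,"wx":0,"wy":0,"wz":0,"gripper":1}]}}

```text
clock: 11.3
position: [532.3, 13.9, 113.3]
ee_rot: [-0.443, 0.551, 0.442, 0.552]
contact_force: [-3.7, 0.4, 9.6]
gripper_width: 48.7
```

```bash
python3 - <<'E'
from h import *
s=pr()
goal(531.6,13.9,109,-.221-np.pi)
E
```

```text
t 11.3 pos [532.3  13.9 113.3] a 2.9227 F [-3.71  0.36  9.61] M [0.071 1.317 0.002] w 48.69 xax [ 3.1e-03 -3.0e-04 -1.0e+00] j [ 0.33  0.35 -0.38  0.   -0.84 -0.55]
goal (531.6, 13.9, 109, -3.363) d(m) [0.0043, 0.0007, -0.0001] w(deg) [0.12, 0.02, 0.18]
```

```bash
cat >> h.py <<'E'
YAW=-.2195; S0=np.array([549.3,10.4])
def sp(s=None):
    s=s or arm.read_state(); M=R.from_euler("z",YAW).as_matrix()
    x=R.from_quat(s["ee_rot"]).as_matrix(); n=-M.T@x[:,0]
    print("t",round(s["clock"],2),"stand-frame TCP",(M.T@(s["position"]-[*S0,0])).round(2),"yawerr deg",round(np.degrees((ang(s)-YAW)%(2*np.pi)-np.pi),2),"tilt(nx,ny)mrad",(n[:2]*1000).round(1),"F",(M.T@s["contact_force"]).round(2),"M",(M.T@s["wrist_torque"]).round(3),"w",round(s["gripper_width"],2))
E
python3 -c "
from h import *
sp()"
```

```text
t 11.3 stand-frame TCP [-17.31  -0.3  113.33] yawerr deg 0.03 tilt(nx,ny)mrad [-3.1 -0.4] F [-3.7  -0.45  9.61] M [-0.218  1.301  0.002] w 48.69
```

Call:
{"method": "arm_command", "body": {"rows": [{"dx":0.0005,"dy":0,"dz":0.0003,"wx":0,"wy":0,"wz":0.1,"gripper":1},{"dx":0.0005,"dy":-0.001,"dz":0.0003,"wx":0,"wy":0,"wz":0.15,"gripper":1},{"dx":0.0005,"dy":-0.002,"dz":0.0003,"wx":0,"wy":0,"wz":0.15,"gripper":1},{"dx":0.0005,"dy":-0.003,"dz":0.0003,"wx":0,"wy":0,"wz":0.15,"gripper":1},{"dx":0.0005,"dy":-0.004,"dz":0.0003,"wx":0,"wy":0,"wz":0.15,"gripper":1},{"dx":0.0005,"dy":-0.005,"dz":0.0003,"wx":0,"wy":0,"wz":0.15,"gripper":1},{"dx":0.0005,"dy":-0.006,"dz":0.0003,"wx":0,"wy":0,"wz":0.15,"gripper":1},{"dx":0.0005,"dy":-0.006,"dz":0.0003,"wx":0,"wy":0,"wz":0.15,"gripper":1}]}}

```text
clock: 12.1
position: [538.4, 12.9, 113.4]
ee_rot: [-0.443, 0.551, 0.442, 0.552]
contact_force: [-3.1, 0.7, 5.1]
gripper_width: 49.0
```

```bash
python3 -c "
from h import *
sp();d=get_image('wrist');save(d['img'],'i_c',(150,110,500,290),2.2)"
```

```text
t 12.1 stand-frame TCP [-1.1200e+01  3.0000e-02  1.1343e+02] yawerr deg 0.04 tilt(nx,ny)mrad [-0.6 -0.2] F [-3.2  -0.01  5.11] M [-0.149  1.005 -0.047] w 48.96
```

View pics/i_c.png

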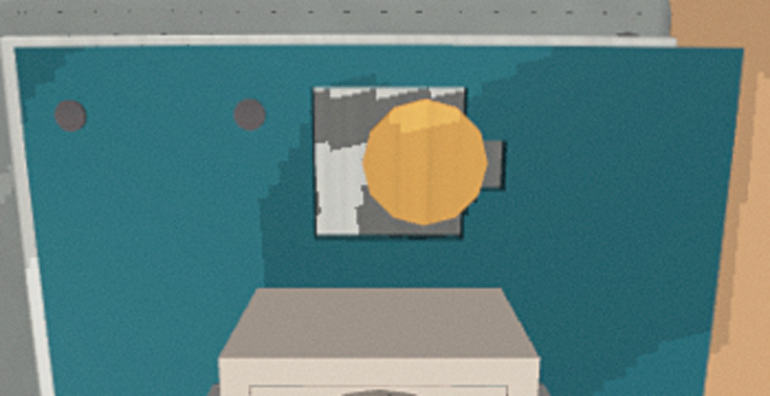

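Call:
{"method": "arm_command", "body": {"rows": [{"dx":0.0002,"dy":-0.001,"dz":0,"wx":0,"wy":0,"wz":0,"gripper":1},{"dx":0.0002,"dy":-0.002,"dz":0,"wx":0,"wy":0,"wz":0,"gripper":1},{"dx":0.0002,"dy":-0.003,"dz":0,"wx":0,"wy":0,"wz":0,"gripper":1},{"dx":0.0002,"dy":-0.004,"dz":0,"wx":0,"wy":0,"wz":0,"gripper":1},{"dx":0.0002,"dy":-0.005,"dz":0,"wx":0,"wy":0,"wz":0,"gripper":1},{"dx":0.0002,"dy":-0.0055,"dz":0,"wx":0,"wy":0,"wz":0,"gripper":1},{"dx":0.0002,"dy":-0.006,"dz":0,"wx":0,"wy":0,"wz":0,"gripper":1},{"dx":0.0002,"dy":-0.006,"dz":0,"wx":0,"wy":0,"wz":0,"gripper":1}]}}

```text
clock: 12.95
position: [540.5, 11.5, 113.4]
ee_rot: [-0.441, 0.554, 0.444, 0.55]
contact_force: [-14.0, 3.7, 11.7]
gripper_width: 48.9
```

```bash
python3 -c "
from h import *
sp()"
```

```text
t 12.95 stand-frame TCP [ -8.86  -0.83 113.42] yawerr deg 0.03 tilt(nx,ny)mrad [6.8 1.9] F [-14.47   0.57  11.71] M [0.326 3.507 0.047] w 48.9
```

Call:
{"method": "arm_command", "body": {"rows": [{"dx":-0.001,"dy":-0.002,"dz":0.0005,"wx":0,"wy":0,"wz":-0.2,"gripper":1},{"dx":-0.0013,"dy":-0.003,"dz":0.0008,"wx":0,"wy":0,"wz":-0.4,"gripper":1},{"dx":-0.0015,"dy":-0.0035,"dz":0.0008,"wx":0,"wy":0,"wz":-0.4,"gripper":1},{"dx":-0.0015,"dy":-0.004,"dz":0.0008,"wx":0,"wy":0,"wz":-0.4,"gripper":1},{"dx":-0.0015,"dy":-0.0045,"dz":0.0008,"wx":0,"wy":0,"wz":-0.4,"gripper":1},{"dx":-0.0015,"dy":-0.005,"dz":0.0008,"wx":0,"wy":0,"wz":-0.4,"gripper":1},{"dx":-0.0015,"dy":-0.005,"dz":0.0008,"wx":0,"wy":0,"wz":-0.4,"gripper":1},{"dx":-0.0015,"dy":-0.005,"dz":0.0008,"wx":0,"wy":0,"wz":-0.4,"gripper":1}]}}

```text
clock: 13.75
position: [540.9, 11.2, 113.6]
ee_rot: [-0.44, 0.555, 0.444, 0.549]
contact_force: [-11.6, 4.0, 7.4]
gripper_width: 49.0
```

```bash
python3 -c "
from h import *
sp();d=get_image('wrist');save(d['img'],'j_c',(150,110,500,410),2.2)"
```

```text
t 13.75 stand-frame TCP [ -8.4   -1.01 113.64] yawerr deg -0.03 tilt(nx,ny)mrad [9.6 4.4] F [-12.19   1.36   7.42] M [0.615 3.279 0.006] w 49.01
```

View pics/j_c.png

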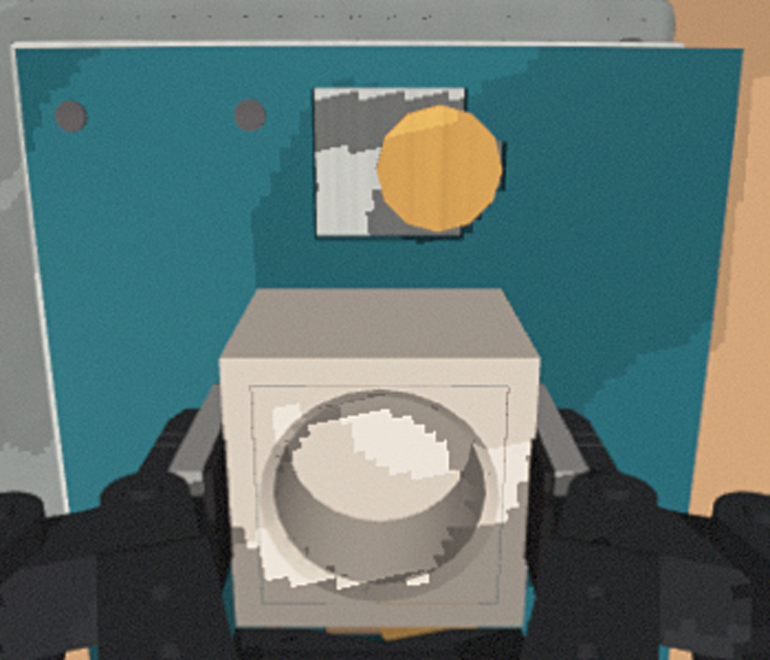

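Call:
{"method": "arm_command", "body": {"rows": [{"dx":-0.0015,"dy":-0.002,"dz":0.001,"wx":0,"wy":-0.2,"wz":-0.5,"gripper":1},{"dx":-0.002,"dy":-0.003,"dz":0.002,"wx":0,"wy":-0.4,"wz":-0.9,"gripper":1},{"dx":-0.002,"dy":-0.004,"dz":0.002,"wx":0,"wy":-0.4,"wz":-1.1,"gripper":1},{"dx":-0.002,"dy":-0.0045,"dz":0.002,"wx":0,"wy":-0.4,"wz":-1.1,"gripper":1},{"dx":-0.002,"dy":-0.005,"dz":0.002,"wx":0,"wy":-0.4,"wz":-1.1,"gripper":1},{"dx":-0.002,"dy":-0.0055,"dz":0.002,"wx":0,"wy":-0.4,"wz":-1.1,"gripper":1},{"dx":-0.002,"dy":-0.0055,"dz":0.002,"wx":0,"wy":-0.4,"wz":-1.1,"gripper":1},{"dx":-0.002,"dy":-0.0055,"dz":0.002,"wx":0,"wy":-0.4,"wz":-1.1,"gripper":1}]}}

```text
clock: 14.6
position: [541.1, 11.3, 113.5]
ee_rot: [-0.441, 0.553, 0.442, 0.551]
contact_force: [-12.0, 2.4, 3.7]
gripper_width: 49.3
```

```bash
python3 -c "
from h import *
sp()"
```

```text
t 14.6 stand-frame TCP [ -8.25  -0.87 113.46] yawerr deg -0.13 tilt(nx,ny)mrad [2.8 1.6] F [-12.18  -0.3    3.75] M [0.024 3.38  0.069] w 49.26
```

Call:
{"method": "arm_command", "body": {"rows": [{"dx":-0.002,"dy":-0.003,"dz":0.002,"wx":0,"wy":-0.2,"wz":-0.6,"gripper":1},{"dx":-0.002,"dy":-0.0045,"dz":0.003,"wx":0.1,"wy":-0.3,"wz":-0.8,"gripper":1},{"dx":-0.0023,"dy":-0.0055,"dz":0.003,"wx":0.1,"wy":-0.3,"wz":-1.0,"gripper":1},{"dx":-0.0023,"dy":-0.006,"dz":0.003,"wx":0.1,"wy":-0.3,"wz":-1.0,"gripper":1},{"dx":-0.0025,"dy":-0.0065,"dz":0.003,"wx":0.1,"wy":-0.3,"wz":-1.0,"gripper":1},{"dx":-0.0025,"dy":-0.007,"dz":0.003,"wx":0.1,"wy":-0.3,"wz":-1.0,"gripper":1},{"dx":-0.0025,"dy":-0.007,"dz":0.003,"wx":0.1,"wy":-0.3,"wz":-1.0,"gripper":1},{"dx":-0.0025,"dy":-0.007,"dz":0.003,"wx":0.1,"wy":-0.3,"wz":-1.0,"gripper":1}]}}

```text
clock: 15.4
position: [542.2, 11.3, 113.4]
ee_rot: [-0.441, 0.554, 0.44, 0.553]
contact_force: [-12.8, -0.7, 3.1]
gripper_width: 49.0
```

```bash
python3 -c "
from h import *
sp()"
```

```text
t 15.4 stand-frame TCP [ -7.16  -0.65 113.4 ] yawerr deg -0.35 tilt(nx,ny)mrad [-0.5  2.1] F [-12.31  -3.48   3.08] M [-0.623  3.35   0.019] w 48.97
```

Call:
{"method": "arm_command", "body": {"rows": [{"dx":-0.002,"dy":-0.003,"dz":0.001,"wx":-0.2,"wy":-0.2,"wz":-0.6,"gripper":1},{"dx":-0.002,"dy":-0.0045,"dz":0.0015,"wx":-0.3,"wy":-0.3,"wz":-0.8,"gripper":1},{"dx":-0.0023,"dy":-0.0055,"dz":0.0015,"wx":-0.3,"wy":-0.3,"wz":-0.8,"gripper":1},{"dx":-0.0023,"dy":-0.006,"dz":0.0015,"wx":-0.3,"wy":-0.3,"wz":-0.8,"gripper":1},{"dx":-0.0025,"dy":-0.0065,"dz":0.0015,"wx":-0.3,"wy":-0.3,"wz":-0.8,"gripper":1},{"dx":-0.0025,"dy":-0.007,"dz":0.0015,"wx":-0.3,"wy":-0.3,"wz":-0.8,"gripper":1},{"dx":-0.0025,"dy":-0.0075,"dz":0.0015,"wx":-0.3,"wy":-0.3,"wz":-0.8,"gripper":1},{"dx":-0.0025,"dy":-0.0075,"dz":0.0015,"wx":-0.3,"wy":-0.3,"wz":-0.8,"gripper":1}]}}

```text
clock: 16.2
position: [548.2, 10.8, 113.6]
ee_rot: [-0.444, 0.55, 0.439, 0.555]
contact_force: [-1.6, -0.0, -13.8]
gripper_width: 48.9
```

```bash
python3 -c "
from h import *
sp();d=get_image('wrist');save(d['img'],'k_c',(150,110,500,410),2.2)"
```

```text
t 16.2 stand-frame TCP [ -1.11   0.16 113.62] yawerr deg -0.11 tilt(nx,ny)mrad [-9.9 -1.4] F [ -1.6   -0.37 -13.76] M [-0.193  0.554  0.05 ] w 48.88
```

View pics/k_c.png

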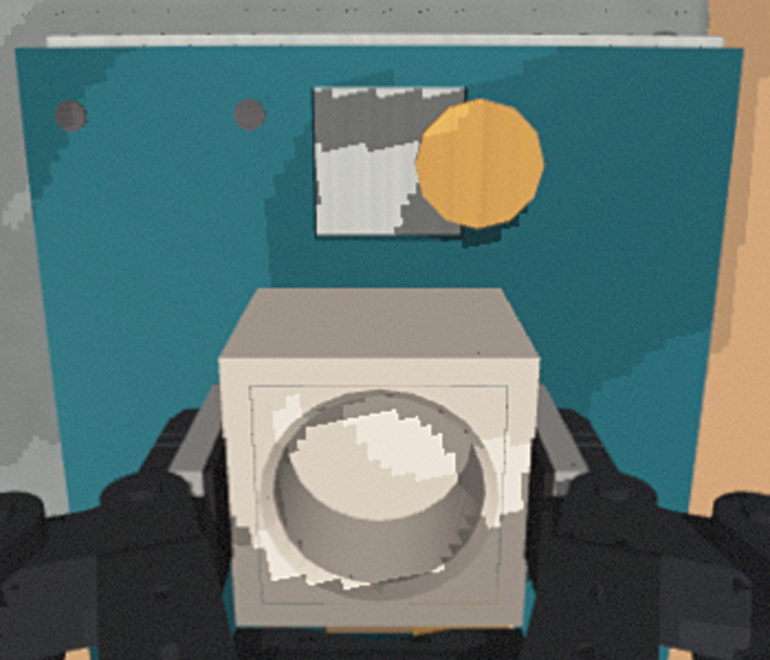

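Call:
{"method": "arm_command", "body": {"rows": [{"dx":-0.0018,"dy":-0.0003,"dz":0,"wx":-0.1,"wy":0,"wz":0.1,"gripper":1},{"dx":-0.0012,"dy":-0.0006,"dz":0,"wx":-0.1,"wy":0.1,"wz":0.25,"gripper":1},{"dx":-0.0007,"dy":-0.001,"dz":0,"wx":-0.1,"wy":0.1,"wz":0.4,"gripper":1},{"dx":-0.0002,"dy":-0.0011,"dz":0,"wx":-0.1,"wy":0.1,"wz":0.55,"gripper":1},{"dx":0.0003,"dy":-0.0011,"dz":0,"wx":-0.1,"wy":0.1,"wz":0.55,"gripper":1},{"dx":0.0008,"dy":-0.0011,"dz":0,"wx":-0.1,"wy":0.1,"wz":0.55,"gripper":1},{"dx":0.0013,"dy":-0.0011,"dz":0,"wx":-0.1,"wy":0.1,"wz":0.55,"gripper":1},{"dx":0.0018,"dy":-0.0011,"dz":0,"wx":-0.1,"wy":0.1,"wz":0.55,"gripper":1}]}}

```text
clock: 17.05
position: [549.8, 10.5, 112.5]
ee_rot: [-0.443, 0.551, 0.442, 0.552]
contact_force: [-2.8, 0.1, -12.5]
gripper_width: 48.9
```

```bash
python3 -c "
from h import *
sp()"
```

```text
t 17.05 stand-frame TCP [  0.45   0.24 112.45] yawerr deg 0.01 tilt(nx,ny)mrad [-1.6  0. ] F [ -2.72  -0.5  -12.5 ] M [-0.106  0.44  -0.047] w 48.9
```

Call:
{"method": "arm_command", "body": {"rows": [{"dx":-0.0003,"dy":0,"dz":0,"wx":0,"wy":0,"wz":0,"gripper":1},{"dx":0.0001,"dy":0,"dz":0,"wx":0,"wy":0,"wz":0,"gripper":1},{"dx":0.0005,"dy":0,"dz":0,"wx":0,"wy":0,"wz":0.1,"gripper":1},{"dx":0.0009,"dy":0,"dz":0,"wx":0,"wy":0,"wz":0.1,"gripper":1},{"dx":0.0013,"dy":0,"dz":0,"wx":0,"wy":0,"wz":0.1,"gripper":1},{"dx":0.0017,"dy":0,"dz":0,"wx":0,"wy":0,"wz":0.1,"gripper":1},{"dx":0.0021,"dy":0,"dz":0,"wx":0,"wy":0,"wz":0.1,"gripper":1},{"dx":0.0021,"dy":0,"dz":0,"wx":0,"wy":0,"wz":0.1,"gripper":1}]}}

```text
clock: 17.85
position: [550.1, 10.3, 111.5]
ee_rot: [-0.443, 0.551, 0.442, 0.552]
contact_force: [-4.4, -0.1, -1.2]
gripper_width: 48.9
```

```bash
python3 -c "
from h import *
sp()"
```

```text
t 17.85 stand-frame TCP [  0.83   0.13 111.47] yawerr deg 0.03 tilt(nx,ny)mrad [-1.   0.3] F [-4.27 -1.01 -1.21] M [-0.703  1.357 -0.138] w 48.91
```

Call:
{"method": "arm_command", "body": {"rows": [{"dx":0.0003,"dy":0.0004,"dz":0,"wx":0,"wy":0,"wz":0,"gripper":1},{"dx":0.0003,"dy":0.0008,"dz":0,"wx":0,"wy":0,"wz":0,"gripper":1},{"dx":0.0004,"dy":0.0012,"dz":0,"wx":0,"wy":0,"wz":0,"gripper":1},{"dx":0.0005,"dy":0.0014,"dz":0,"wx":0,"wy":0,"wz":0,"gripper":1},{"dx":0.0006,"dy":0.0014,"dz":0,"wx":0,"wy":0,"wz":0,"gripper":1},{"dx":0.0007,"dy":0.0014,"dz":0,"wx":0,"wy":0,"wz":0,"gripper":1},{"dx":0.0007,"dy":0.0014,"dz":0,"wx":0,"wy":0,"wz":0,"gripper":1},{"dx":0.0007,"dy":0.0014,"dz":0,"wx":0,"wy":0,"wz":0,"gripper":1}]}}

```text
clock: 18.65
position: [549.9, 10.4, 111.5]
ee_rot: [-0.444, 0.551, 0.442, 0.552]
contact_force: [0.7, -5.0, -1.8]
gripper_width: 48.8
```

```bash
python3 -c "
from h import *
sp()"
```

```text
t 18.65 stand-frame TCP [  0.6    0.17 111.47] yawerr deg 0.07 tilt(nx,ny)mrad [-3.6 -0. ] F [ 1.79 -4.73 -1.79] M [-1.654 -0.658  0.057] w 48.77
```

Call:
{"method": "arm_command", "body": {"rows": [{"dx":0.0004,"dy":0,"dz":-0.0002,"wx":0,"wy":0,"wz":0.1,"gripper":1},{"dx":0.0006,"dy":0,"dz":-0.0003,"wx":0,"wy":0,"wz":0.2,"gripper":1},{"dx":0.0008,"dy":0,"dz":-0.0003,"wx":0,"wy":0,"wz":0.2,"gripper":1},{"dx":0.001,"dy":0,"dz":-0.0003,"wx":0,"wy":0,"wz":0.2,"gripper":1},{"dx":0.001,"dy":0,"dz":-0.0003,"wx":0,"wy":0,"wz":0.2,"gripper":1},{"dx":0.001,"dy":0,"dz":-0.0003,"wx":0,"wy":0,"wz":0.2,"gripper":1},{"dx":0.001,"dy":0,"dz":-0.0003,"wx":0,"wy":0,"wz":0.2,"gripper":1},{"dx":0.001,"dy":0,"dz":-0.0003,"wx":0,"wy":0,"wz":0.2,"gripper":1}]}}

```text
clock: 19.45
position: [550.0, 10.3, 111.2]
ee_rot: [-0.443, 0.551, 0.442, 0.552]
contact_force: [-4.2, -1.5, 5.5]
gripper_width: 48.9
```

```bash
python3 -c "
from h import *
sp();d=get_image('wrist');save(d['img'],'l_c',(150,110,500,410),2.2)"
```

```text
t 19.45 stand-frame TCP [7.300e-01 3.000e-02 1.112e+02] yawerr deg 0.08 tilt(nx,ny)mrad [-0.7 -0.2] F [-3.75 -2.36  5.46] M [-1.024  0.753 -0.153] w 48.93
```

View pics/l_c.png

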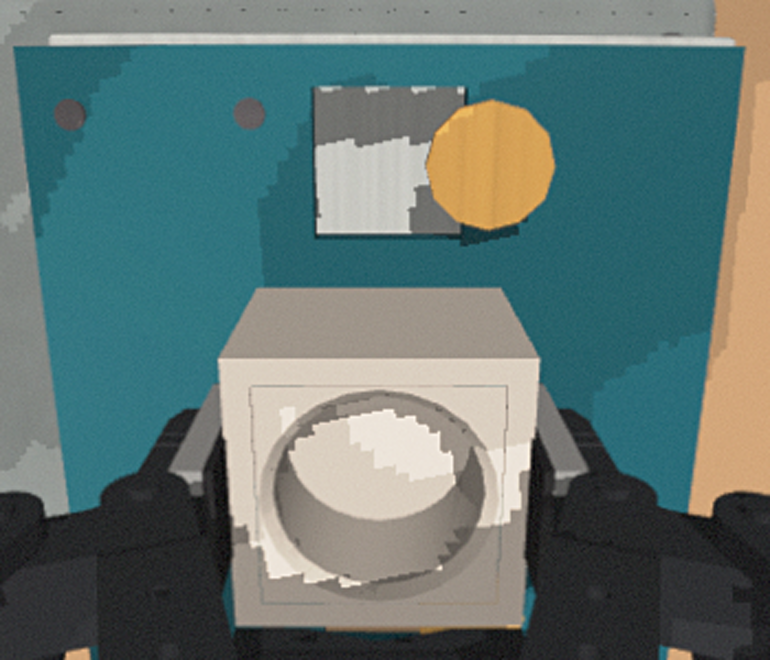

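Call:
{"method": "arm_command", "body": {"rows": [{"dx":0.0003,"dy":0,"dz":0,"wx":0,"wy":0,"wz":0,"gripper":1},{"dx":0,"dy":0,"dz":0,"wx":0,"wy":0,"wz":0,"gripper":1},{"dx":0,"dy":0,"dz":0,"wx":0,"wy":0,"wz":0,"gripper":1},{"dx":0,"dy":0,"dz":0,"wx":0,"wy":0,"wz":0,"gripper":0.1},{"dx":0,"dy":0,"dz":0,"wx":0,"wy":0,"wz":0,"gripper":-0.2},{"dx":0,"dy":0,"dz":0,"wx":0,"wy":0,"wz":0,"gripper":-0.6},{"dx":0,"dy":0,"dz":0,"wx":0,"wy":0,"wz":0,"gripper":-1},{"dx":0,"dy":0,"dz":0,"wx":0,"wy":0,"wz":0,"gripper":-1}]}}

```text
clock: 20.3
position: [550.6, 10.7, 111.2]
ee_rot: [-0.443, 0.551, 0.442, 0.552]
contact_force: [-0.4, 0.1, -0.2]
gripper_width: 85.4
```

```bash
python3 -c "
from h import *
import pickle
s=arm.read_state();sp(s);d=get_image('wrist');save(d['img'],'m_w');pickle.dump((s,d),open('m.pkl','wb'))"
```

```text
t 20.3 stand-frame TCP [  1.22   0.57 111.23] yawerr deg 0.1 tilt(nx,ny)mrad [-1.8 -1. ] F [-0.43  0.04 -0.23] M [-0.025 -0.018  0.01 ] w 85.42
```

View pics/m_w.png

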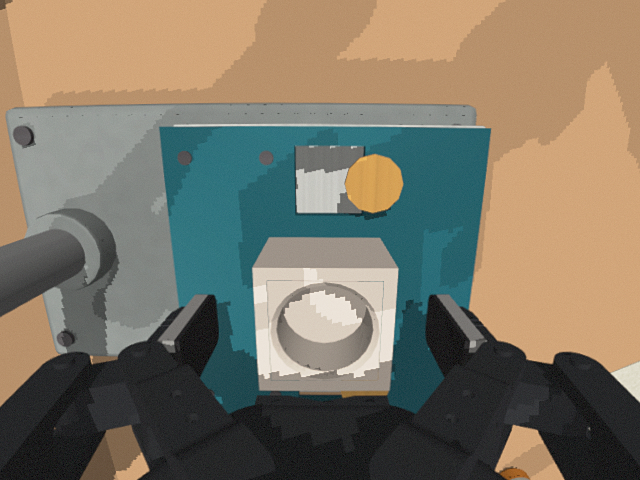

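```bash
python3 -c "
from h import *
goal(434,423,230,-1.85)
goal(520,130,230,-2.7)"
```

```text
goal (434, 423, 230, -1.85) d(m) [-0.1188, 0.2027, 0.3776] w(deg) [-86.48, -0.03, 0.11]
goal (520, 130, 230, -2.7) d(m) [-0.1188, 0.0554, 0.1101] w(deg) [-37.78, 0.02, 0.11]
```

Call:
{"method": "arm_command", "body": {"rows": [{"dx":-0.012,"dy":0,"dz":0,"wx":0,"wy":0,"wz":0,"gripper":-1},{"dx":-0.04,"dy":0,"dz":0,"wx":0,"wy":0,"wz":0,"gripper":-1},{"dx":-0.08,"dy":0,"dz":0.002,"wx":0,"wy":0,"wz":0,"gripper":-1},{"dx":-0.115,"dy":0.01,"dz":0.02,"wx":-7,"wy":0,"wz":0,"gripper":-1},{"dx":-0.119,"dy":0.03,"dz":0.06,"wx":-15,"wy":0,"wz":0,"gripper":-1},{"dx":-0.119,"dy":0.053,"dz":0.1,"wx":-23,"wy":0,"wz":0,"gripper":-1},{"dx":-0.119,"dy":0.076,"dz":0.142,"wx":-31,"wy":0,"wz":0,"gripper":-1},{"dx":-0.119,"dy":0.099,"dz":0.184,"wx":-39,"wy":0,"wz":0,"gripper":-1}]}}

```text
clock: 21.15
position: [492.9, 213.3, 231.8]
ee_rot: [0.603, -0.369, -0.602, -0.372]
contact_force: [1.8, 0.4, 0.3]
gripper_width: 85.5
```

```bash
python3 -c "
from h import *
s=pr()
goal(434,423,230,-1.85)
import pickle
d=get_image('scene');save(d['img'],'n_s',(240,200,380,320),5);pickle.dump(d,open('ns.pkl','wb'))
d=get_image('top');save(d['img'],'n_t',(270,170,370,260),6);pickle.dump(d,open('nt.pkl','wb'))"
```

```text
t 21.15 pos [492.9 213.3 231.8] a -2.6733 F [1.81 0.43 0.31] M [-0.007 -0.078  0.035] w 85.51 xax [ 0.0038  0.002  -1.    ] j [ 0.71  0.23 -0.21  0.   -1.12 -0.24]
goal (434, 423, 230, -1.85) d(m) [0.002, -0.0421, 0.2137] w(deg) [-47.17, -0.1, 0.23]
```

View pics/n_s.png

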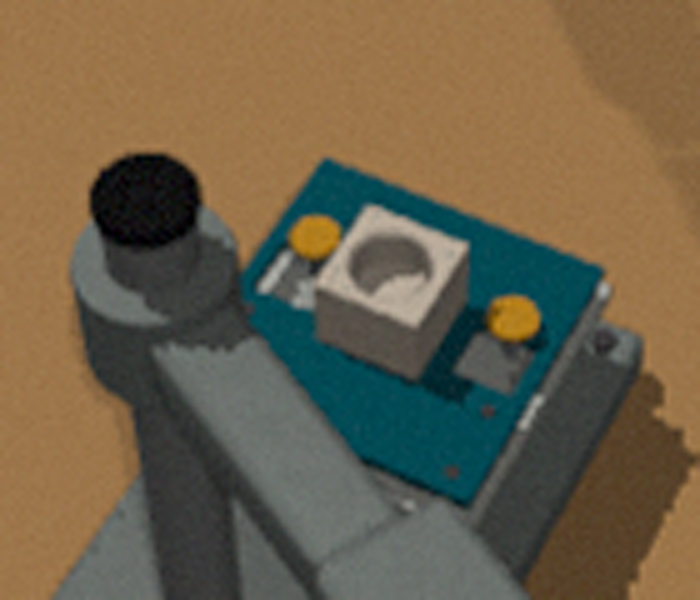

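View pics/n_t.png

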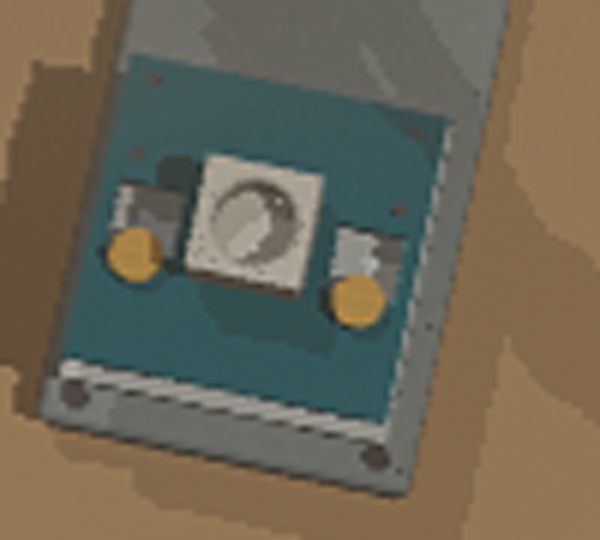

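Call:
{"method": "arm_command", "body": {"rows": [{"dx":0.001,"dy":-0.004,"dz":0.022,"wx":-6,"wy":0,"wz":0,"gripper":-1},{"dx":0.002,"dy":-0.012,"dz":0.06,"wx":-13,"wy":0,"wz":0.2,"gripper":-1},{"dx":0.002,"dy":-0.02,"dz":0.1,"wx":-21,"wy":0,"wz":0.2,"gripper":-1},{"dx":0.002,"dy":-0.028,"dz":0.14,"wx":-29,"wy":0,"wz":0.2,"gripper":-1},{"dx":0.002,"dy":-0.035,"dz":0.175,"wx":-37,"wy":0,"wz":0.2,"gripper":-1},{"dx":0.002,"dy":-0.04,"dz":0.2,"wx":-43,"wy":0,"wz":0.2,"gripper":-1},{"dx":0.002,"dy":-0.042,"dz":0.2137,"wx":-47,"wy":0,"wz":0.2,"gripper":-1},{"dx":0.002,"dy":-0.042,"dz":0.2137,"wx":-47,"wy":0,"wz":0.2,"gripper":-1}]}}

```text
clock: 22.05
position: [432.7, 427.0, 230.2]
ee_rot: [0.701, -0.098, -0.7, -0.098]
contact_force: [0.3, -1.2, 0.1]
gripper_width: 85.3
```

```bash
python3 -c "
from h import *
import pickle
s=pr();d=get_image('wrist');save(d['img'],'o_w');pickle.dump((s,d),open('o.pkl','wb'))
for o in models.cut_out('wrist','blue_mid'):
    ys,xs=np.nonzero(o['mask']);print(o['conf'],o['extent'],xs.mean(),ys.mean())"
```

```text
t 22.05 pos [432.7 427.  230.2] a -1.8485 F [ 0.27 -1.19  0.07] M [-0.066 -0.004 -0.048] w 85.27 xax [ 2.2e-03  7.0e-04 -1.0e+00] j [ 1.05  0.36 -0.04  0.   -1.17  0.25]
0.76 [312.3, 232.9, 339.5, 287.2] 325.94029850746267 259.4029850746269
0.68 [309.0, 154.0, 346.1, 187.7] 326.0838445807771 170.24130879345603
0.68 [366.6, 216.2, 411.8, 269.0] 391.64343163538877 241.76876675603216
```

View pics/o_w.png

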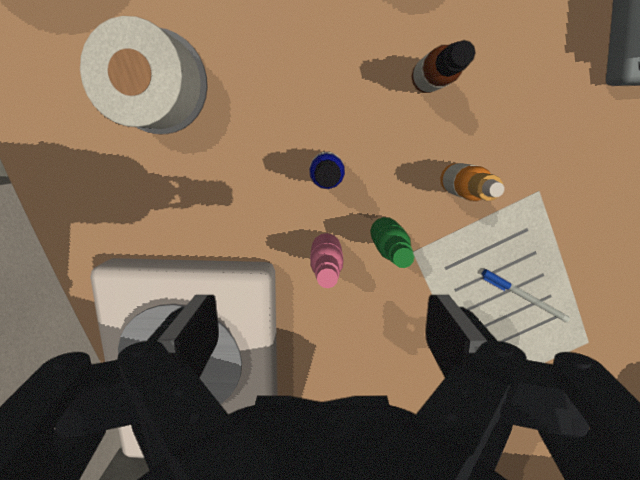

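```bash
python3 -c "
from h import *
import pickle
s,d=pickle.load(open('o.pkl','rb'));save(d['img'],'o_c',(300,140,360,200),8)
print(onz(d,[[327.5,170.5]],50,s).round(1),onz(d,[[327,173]],85,s).round(1))
print('pink',onz(d,[[326,240]],30,s),'green',onz(d,[[383,228]],30,s))"
```

```text
[[473.2 410.4  50. ]] [[474.1 411.1  85. ]]
pink [[405.40621711 430.62443999  30.        ]] green [[401.77424486 372.26408167  30.        ]]
```

View pics/o_c.png

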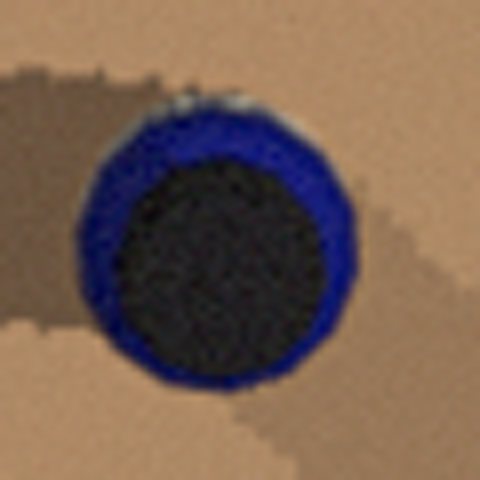

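```bash
python3 -c "
from h import *
goal(473.5,410.8,27.3,-1.85)"
```

```text
goal (473.5, 410.8, 27.3, -1.85) d(m) [0.203, 0.0028, -0.0425] w(deg) [-0.09, -0.1, 0.04]
```

Call:
{"method": "arm_command", "body": {"rows": [{"dx":0.01,"dy":0.001,"dz":-0.02,"wx":0,"wy":0,"wz":0,"gripper":-1},{"dx":0.03,"dy":0.0028,"dz":-0.04,"wx":0,"wy":-0.1,"wz":0,"gripper":-1},{"dx":0.06,"dy":0.0028,"dz":-0.0425,"wx":0,"wy":-0.1,"wz":0,"gripper":-1},{"dx":0.095,"dy":0.0028,"dz":-0.0425,"wx":0,"wy":-0.1,"wz":0,"gripper":-1},{"dx":0.13,"dy":0.0028,"dz":-0.0425,"wx":0,"wy":-0.1,"wz":0,"gripper":-1},{"dx":0.16,"dy":0.0028,"dz":-0.0425,"wx":0,"wy":-0.1,"wz":0,"gripper":-1},{"dx":0.18,"dy":0.0028,"dz":-0.0425,"wx":0,"wy":-0.1,"wz":0,"gripper":-1},{"dx":0.19,"dy":0.0028,"dz":-0.0425,"wx":0,"wy":-0.1,"wz":0,"gripper":-1}]}}

```text
clock: 22.95
position: [473.4, 408.6, 38.6]
ee_rot: [-0.699, 0.101, 0.701, 0.099]
contact_force: [0.3, -0.7, 0.5]
gripper_width: 85.3
```

```bash
python3 -c "
from h import *
import pickle
s=pr();d=get_image('wrist');save(d['img'],'p_w');goal(473.5,410.8,27.3,-1.85)"
```

```text
t 22.95 pos [473.4 408.6  38.6] a -1.8545 F [ 0.3  -0.71  0.5 ] M [-0.019  0.023  0.018] w 85.26 xax [-0.0019 -0.0022 -1.    ] j [ 0.97  0.58 -0.21 -0.   -0.79  0.32]
goal (473.5, 410.8, 27.3, -1.85) d(m) [0.0105, -0.0022, 0.0003] w(deg) [-0.24, 0.1, -0.2]
```

View pics/p_w.png

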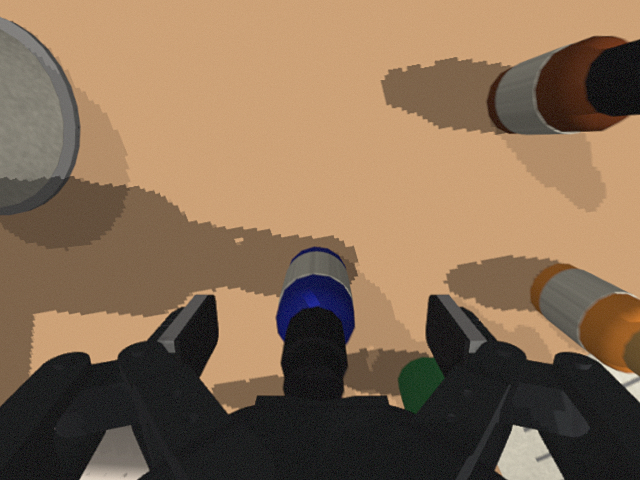

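Call:
{"method": "arm_command", "body": {"rows": [{"dx":0.005,"dy":-0.001,"dz":0,"wx":-0.2,"wy":0.1,"wz":-0.2,"gripper":-1},{"dx":0.009,"dy":-0.002,"dz":0,"wx":-0.2,"wy":0.1,"wz":-0.2,"gripper":-0.3},{"dx":0.0105,"dy":-0.0022,"dz":0.0003,"wx":-0.2,"wy":0.1,"wz":-0.2,"gripper":0},{"dx":0.0105,"dy":-0.0022,"dz":0.0003,"wx":-0.2,"wy":0.1,"wz":-0.2,"gripper":0.2},{"dx":0.0105,"dy":-0.0022,"dz":0.0003,"wx":-0.2,"wy":0.1,"wz":-0.2,"gripper":0.6},{"dx":0.0105,"dy":-0.0022,"dz":0.0003,"wx":-0.2,"wy":0.1,"wz":-0.2,"gripper":1},{"dx":0.0105,"dy":-0.0022,"dz":0.0003,"wx":-0.2,"wy":0.1,"wz":-0.2,"gripper":1},{"dx":0.0105,"dy":-0.0022,"dz":0.0003,"wx":-0.2,"wy":0.1,"wz":-0.2,"gripper":1}]}}

```text
clock: 23.8
position: [473.8, 411.4, 28.2]
ee_rot: [0.701, -0.098, -0.7, -0.099]
contact_force: [-0.4, -0.0, 5.3]
gripper_width: 30.5
```

```bash
python3 -c "
from h import *
s=pr()
p=s['position'];goal(p[0],p[1],230,-1.85)"
```

```text
t 23.8 pos [473.8 411.4  28.2] a -1.8503 F [-0.43 -0.05  5.3 ] M [ 0.091  0.184 -0.056] w 30.52 xax [ 0.0013  0.0014 -1.    ] j [ 0.97  0.59 -0.22  0.   -0.76  0.32]
goal (np.float64(473.82738754935167), np.float64(411.421111557124), 230, -1.85) d(m) [-0.2018, -0.0003, -0.0002] w(deg) [-0.01, -0.05, 0.1]
```

Call:
{"method": "arm_command", "body": {"rows": [{"dx":-0.003,"dy":0,"dz":0,"wx":0,"wy":0,"wz":0,"gripper":1},{"dx":-0.015,"dy":0,"dz":0,"wx":0,"wy":0,"wz":0,"gripper":1},{"dx":-0.04,"dy":0,"dz":0,"wx":0,"wy":0,"wz":0,"gripper":1},{"dx":-0.075,"dy":0,"dz":0,"wx":0,"wy":0,"wz":0,"gripper":1},{"dx":-0.115,"dy":0,"dz":0,"wx":0,"wy":0,"wz":0,"gripper":1},{"dx":-0.155,"dy":0,"dz":0,"wx":0,"wy":0,"wz":0,"gripper":1},{"dx":-0.187,"dy":0,"dz":0,"wx":0,"wy":0,"wz":0,"gripper":1},{"dx":-0.202,"dy":0,"dz":0,"wx":0,"wy":0,"wz":0,"gripper":1}]}}

```text
clock: 24.6
position: [474.3, 411.7, 235.0]
ee_rot: [0.702, -0.096, -0.699, -0.101]
contact_force: [0.9, 0.6, -0.4]
gripper_width: 30.7
```

```bash
python3 -c "
from h import *
s=pr()
import pickle
d=get_image('wrist');save(d['img'],'q_w');pickle.dump((s,d),open('q.pkl','wb'))
goal(550,10.5,230,-1.85);goal(550,10.5,230,-2.5)
s,d=pickle.load(open('m.pkl','rb'));save(d['img'],'m_c',(150,110,500,410),2.2)"
```

```text
t 24.6 pos [474.3 411.7 235. ] a -1.85 F [ 0.87  0.62 -0.38] M [ 0.022 -0.037 -0.023] w 30.73 xax [ 0.0055  0.0061 -1.    ] j [ 0.97  0.38  0.01  0.   -1.19  0.32]
goal (550, 10.5, 230, -1.85) d(m) [0.0038, 0.3655, -0.1828] w(deg) [0.01, -0.29, 0.55]
goal (550, 10.5, 230, -2.5) d(m) [0.0038, 0.3655, -0.1828] w(deg) [37.25, -0.1, 0.62]
```

View pics/q_w.png

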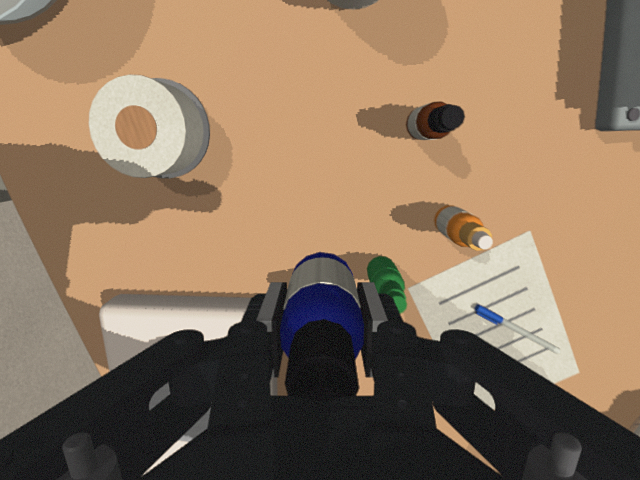

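View pics/m_c.png

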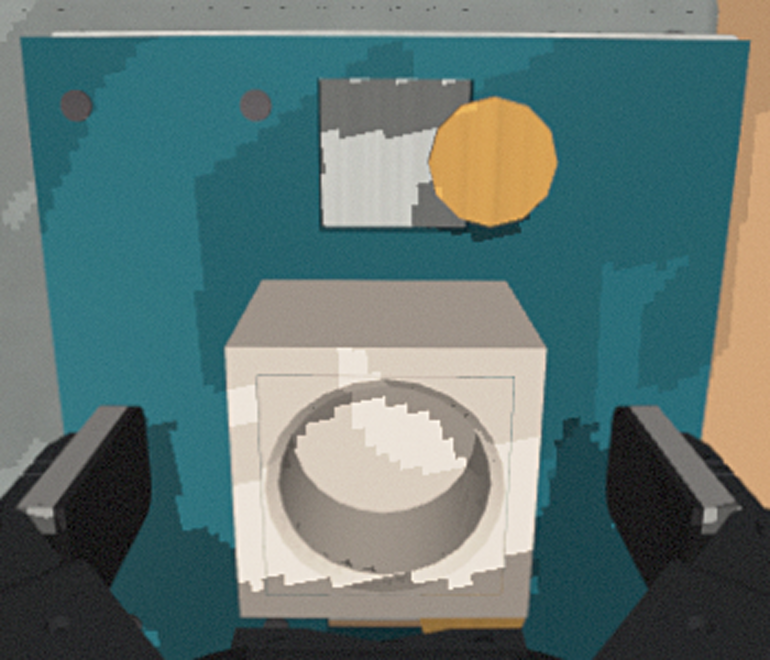

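```bash
cat > fitm.py <<'E'
from h import *
import pickle
from scipy.optimize import least_squares
s,d=pickle.load(open("m.pkl","rb"))
loc=np.array([[70,-73,12],[-70,-73,12],[13,-65,12],[-17,-65,12],[13,-35,12],[25,-25,52],[-25,-25,52],[-25,25,52],[25,25,52],[25,-25,12],[-25,-25,12]],float)
o=np.array([(21,38),(750,41),(320,79),(472,79),(322,227),(226,347),(546,349),(527,617),(240,616),(262,280),(505,282)])/2.2+[150,110]-.3
def f(p):
    M=R.from_euler("z",YAW).as_matrix()@R.from_rotvec(p[3:]).as_matrix()
    return (proj(d,loc@M.T+p[:3],s)-o).ravel()
r=least_squares(f,[550,10,89,0,0,0],loss="soft_l1");print(r.x[:3].round(2),"rot deg",np.degrees(r.x[3:]).round(2));print(f(r.x).reshape(-1,2).round(1).tolist())
M=R.from_euler("z",YAW).as_matrix();print("stand frame",M.T@(r.x[:3]-[*S0,0]))
E
python3 fitm.py
```

```text
[549.65   9.9   88.49] rot deg [ 0.01 -0.09 -0.17]
[[-0.1, -0.4], [0.1, 0.0], [-0.9, 0.1], [0.9, 0.5], [-0.8, 2.4], [-0.2, -0.1], [0.0, -0.3], [-0.2, -0.1], [0.3, -0.1], [0.3, -0.1], [0.3, -0.5]]
stand frame [ 0.45005552 -0.40960147 88.49108426]
```

```bash
python3 - <<'E'
from h import *
import pickle
s,d=pickle.load(open("q.pkl","rb"))
Rt=R.from_quat(s["ee_rot"]).as_matrix()
def pt(t): return proj(d,s["position"]+Rt@np.array(t,float),s).round(1)
print("foot far edge",pt([28.2,0,-12]),pt([24.2,0,-16]),"cap top near/far",pt([28.2-85,0,-11]),pt([28.2-85,-11,0]),pt([28.2-85,11,0]),"body L/R",pt([28.2-50,-16,0]),pt([28.2-50,16,0]))
goal(549.8,10.2,225,-1.85)
save(d["img"],"q_c",(260,230,390,410),4)
E
```

```text
foot far edge [[322.1 255.7]] [[322.1 250.5]] cap top near/far [[322.5 353.4]] [[284.5 386.2]] [[360.4 386.2]] body L/R [[280.6 325.8]] [[363.9 325.8]]
goal (549.8, 10.2, 225, -1.85) d(m) [0.0088, 0.3659, -0.1827] w(deg) [0.01, -0.29, 0.55]
```

View pics/q_c.png

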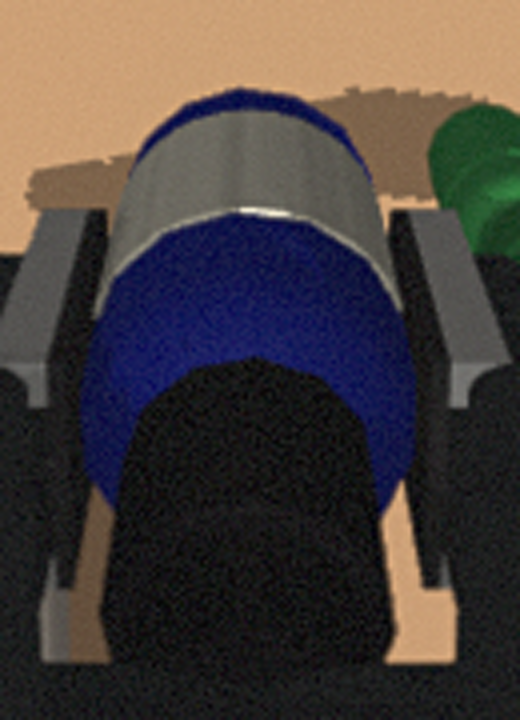

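Call:
{"method": "arm_command", "body": {"rows": [{"dx":0.001,"dy":0.014,"dz":-0.007,"wx":0,"wy":-0.1,"wz":0.2,"gripper":1},{"dx":0.002,"dy":0.046,"dz":-0.023,"wx":0,"wy":-0.3,"wz":0.5,"gripper":1},{"dx":0.004,"dy":0.09,"dz":-0.045,"wx":0,"wy":-0.3,"wz":0.5,"gripper":1},{"dx":0.006,"dy":0.134,"dz":-0.067,"wx":0,"wy":-0.3,"wz":0.5,"gripper":1},{"dx":0.008,"dy":0.178,"dz":-0.089,"wx":0,"wy":-0.3,"wz":0.5,"gripper":1},{"dx":0.009,"dy":0.222,"dz":-0.111,"wx":0,"wy":-0.3,"wz":0.5,"gripper":1},{"dx":0.009,"dy":0.266,"dz":-0.133,"wx":0,"wy":-0.3,"wz":0.5,"gripper":1},{"dx":0.009,"dy":0.306,"dz":-0.153,"wx":0,"wy":-0.3,"wz":0.5,"gripper":1}]}}

```text
clock: 25.45
position: [536.5, 72.8, 224.1]
ee_rot: [-0.699, 0.099, 0.701, 0.098]
contact_force: [-0.3, -0.6, -0.6]
gripper_width: 30.1
```

```bash
python3 -c "
from h import *
s=pr()
goal(550.2,10.1,200,-1.85)"
```

```text
t 25.45 pos [536.5  72.8 224.1] a -1.8506 F [-0.3  -0.61 -0.57] M [-0.011 -0.155 -0.033] w 30.12 xax [-2.8e-03 -1.0e-04 -1.0e+00] j [ 0.43  0.25 -0.21 -0.   -1.12  0.86]
goal (550.2, 10.1, 200, -1.85) d(m) [0.024, 0.0565, -0.0305] w(deg) [-0.03, 0.15, -0.05]
```

Call:
{"method": "arm_command", "body": {"rows": [{"dx":0.003,"dy":0.025,"dz":-0.013,"wx":0,"wy":0.1,"wz":0,"gripper":1},{"dx":0.008,"dy":0.042,"dz":-0.022,"wx":0,"wy":0.1,"wz":0,"gripper":1},{"dx":0.013,"dy":0.052,"dz":-0.028,"wx":0,"wy":0.1,"wz":0,"gripper":1},{"dx":0.018,"dy":0.0565,"dz":-0.0305,"wx":0,"wy":0.1,"wz":0,"gripper":1},{"dx":0.022,"dy":0.0565,"dz":-0.0305,"wx":0,"wy":0.1,"wz":0,"gripper":1},{"dx":0.024,"dy":0.0565,"dz":-0.0305,"wx":0,"wy":0.1,"wz":0,"gripper":1},{"dx":0.024,"dy":0.0565,"dz":-0.0305,"wx":0,"wy":0.1,"wz":0,"gripper":1},{"dx":0.024,"dy":0.0565,"dz":-0.0305,"wx":0,"wy":0.1,"wz":0,"gripper":1}]}}

```text
clock: 26.25
position: [550.2, 10.9, 200.2]
ee_rot: [-0.7, 0.098, 0.701, 0.098]
contact_force: [0.1, 0.0, 0.3]
gripper_width: 30.3
```

```bash
python3 -c "
from h import *
s=pr()
import pickle
goal(550.2,10.1,173,-1.85)
d=get_image('wrist');save(d['img'],'r_w');pickle.dump((s,d),open('r.pkl','wb'))"
```

```text
t 26.25 pos [550.2  10.9 200.2] a -1.8493 F [0.1  0.02 0.25] M [ 0.044 -0.051  0.034] w 30.33 xax [-8.e-04 -6.e-04 -1.e+00] j [ 0.31  0.28 -0.22  0.   -1.06  0.98]
goal (550.2, 10.1, 173, -1.85) d(m) [0.0272, 0.0007, -0.0002] w(deg) [0.04, 0.03, -0.04]
```

View pics/r_w.png

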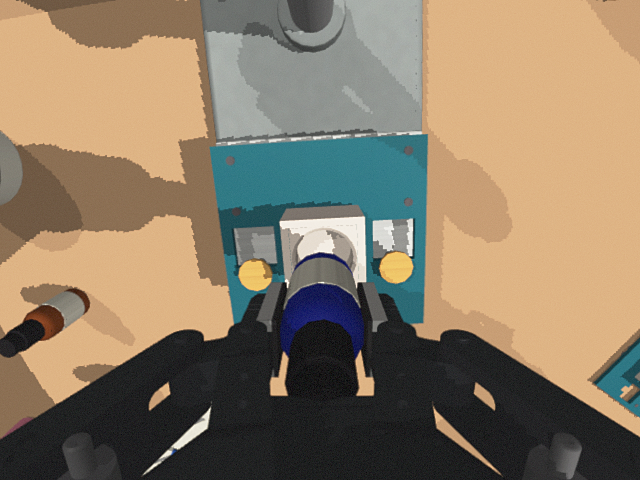

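```bash
python3 - <<'E'
from h import *
import pickle
s,d=pickle.load(open("r.pkl","rb"))
M=R.from_euler("z",YAW).as_matrix(); im=d["img"].copy()
big=cv2.resize(im[130:340,200:440],None,fx=3.2,fy=3.2,interpolation=cv2.INTER_CUBIC)
def dr(pts,col):
    p=proj(d,np.array(pts)@M.T+[549.8,10.2,88.5],s)
    p=((p-[200,130]+.5)*3.2*16).astype(int);cv2.polylines(big,[p.reshape(-1,1,2)],False,col,1,cv2.LINE_AA,4)
dr([[25,-25,52],[25,25,52],[-25,25,52],[-25,-25,52],[25,-25,52.]],(255,0,0))
dr([[70,-73,12],[70,73,12],[-70,73,12],[-70,-73,12],[70,-73,12.]],(255,0,0))
t=np.linspace(0,2*np.pi,60);dr(np.c_[17.75*np.cos(t),17.75*np.sin(t),52+0*t],(0,255,0))
dr([[13,-35,12],[13,-65,12],[-17,-65,12],[-17,-35,12],[13,-35,12.]],(255,0,0))
cv2.imwrite("pics/r_o.png",big[:,:,::-1])
E
```

```text
(no output)
```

View pics/r_o.png

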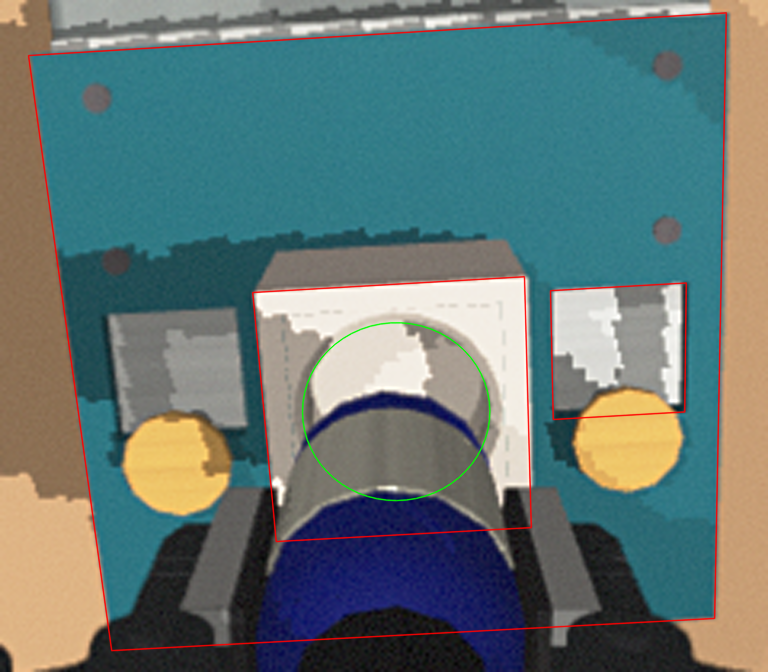

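Call:
{"method": "arm_command", "body": {"rows": [{"dx":0.006,"dy":0.0007,"dz":0,"wx":0,"wy":0,"wz":0,"gripper":1},{"dx":0.013,"dy":0.0007,"dz":0,"wx":0,"wy":0,"wz":0,"gripper":1},{"dx":0.019,"dy":0.0007,"dz":0,"wx":0,"wy":0,"wz":0,"gripper":1},{"dx":0.024,"dy":0.0007,"dz":0,"wx":0,"wy":0,"wz":0,"gripper":1},{"dx":0.028,"dy":0.0007,"dz":0,"wx":0,"wy":0,"wz":0,"gripper":1},{"dx":0.031,"dy":0.0007,"dz":0,"wx":0,"wy":0,"wz":0,"gripper":1},{"dx":0.034,"dy":0.0007,"dz":0,"wx":0,"wy":0,"wz":0,"gripper":1},{"dx":0.034,"dy":0.0007,"dz":0,"wx":0,"wy":0,"wz":0,"gripper":1}]}}

```text
clock: 27.1
position: [549.9, 10.0, 165.9]
ee_rot: [-0.7, 0.099, 0.701, 0.098]
contact_force: [-0.2, -0.1, -1.6]
gripper_width: 30.4
```

```bash
python3 -c "
from h import *
s=pr();goal(550.2,10.1,150,-1.85)"
```

```text
t 27.1 pos [549.9  10.  165.9] a -1.8495 F [-0.18 -0.15 -1.61] M [-0.017  0.043  0.009] w 30.44 xax [-1.3e-03 -7.0e-04 -1.0e+00] j [ 0.31  0.32 -0.27  0.   -0.98  0.98]
goal (550.2, 10.1, 150, -1.85) d(m) [0.0159, -0.0002, -0.0003] w(deg) [0.03, 0.06, -0.06]
```

Entering the hole without contact; continue slowly.

Call:
{"method": "arm_command", "body": {"rows": [{"dx":0.002,"dy":0,"dz":0,"wx":0,"wy":0,"wz":0,"gripper":1},{"dx":0.004,"dy":0,"dz":0,"wx":0,"wy":0,"wz":0,"gripper":1},{"dx":0.006,"dy":0,"dz":0,"wx":0,"wy":0,"wz":0,"gripper":1},{"dx":0.008,"dy":0,"dz":0,"wx":0,"wy":0,"wz":0,"gripper":1},{"dx":0.01,"dy":0,"dz":0,"wx":0,"wy":0,"wz":0,"gripper":1},{"dx":0.0115,"dy":0,"dz":0,"wx":0,"wy":0,"wz":0,"gripper":1},{"dx":0.0125,"dy":0,"dz":0,"wx":0,"wy":0,"wz":0,"gripper":1},{"dx":0.013,"dy":0,"dz":0,"wx":0,"wy":0,"wz":0,"gripper":1}]}}

```text
clock: 27.9
position: [549.8, 10.0, 152.8]
ee_rot: [-0.7, 0.099, 0.701, 0.098]
contact_force: [-0.1, -1.2, -1.6]
gripper_width: 30.5
```

```bash
python3 -c "
from h import *
s=pr();goal(550.2,10.1,147,-1.85)"
```

```text
t 27.9 pos [549.8  10.  152.8] a -1.8495 F [-0.15 -1.2  -1.56] M [-0.022  0.03   0.02 ] w 30.48 xax [-1.5e-03 -7.0e-04 -1.0e+00] j [ 0.31  0.33 -0.29  0.   -0.95  0.98]
goal (550.2, 10.1, 147, -1.85) d(m) [0.0058, -0.0002, -0.0004] w(deg) [0.03, 0.07, -0.06]
```

Call:
{"method": "arm_command", "body": {"rows": [{"dx":0.001,"dy":0,"dz":0,"wx":0,"wy":0,"wz":0,"gripper":1},{"dx":0.002,"dy":0,"dz":0,"wx":0,"wy":0,"wz":0,"gripper":1},{"dx":0.003,"dy":0,"dz":0,"wx":0,"wy":0,"wz":0,"gripper":1},{"dx":0.004,"dy":0,"dz":0,"wx":0,"wy":0,"wz":0,"gripper":1},{"dx":0.0048,"dy":0,"dz":0,"wx":0,"wy":0,"wz":0,"gripper":1},{"dx":0.0055,"dy":0,"dz":0,"wx":0,"wy":0,"wz":0,"gripper":1},{"dx":0.0055,"dy":0,"dz":0,"wx":0,"wy":0,"wz":0,"gripper":1},{"dx":0.0055,"dy":0,"dz":0,"wx":0,"wy":0,"wz":0,"gripper":1}]}}

```text
clock: 28.7
position: [549.8, 10.0, 147.3]
ee_rot: [-0.7, 0.099, 0.701, 0.098]
contact_force: [-1.4, 0.1, -0.5]
gripper_width: 30.2
```

```bash
python3 -c "
from h import *
s=pr()"
```

```text
t 28.7 pos [549.8  10.  147.3] a -1.8495 F [-1.36  0.11 -0.46] M [-0.061 -0.09   0.012] w 30.19 xax [-1.4e-03 -7.0e-04 -1.0e+00] j [ 0.31  0.34 -0.3   0.   -0.94  0.98]
```

Call:
{"method": "arm_command", "body": {"rows": [{"dx":0.0003,"dy":0,"dz":0,"wx":0,"wy":0,"wz":0,"gripper":1},{"dx":0.0006,"dy":0,"dz":0,"wx":0,"wy":0,"wz":0,"gripper":1},{"dx":0.0009,"dy":0,"dz":0,"wx":0,"wy":0,"wz":0,"gripper":1},{"dx":0.0012,"dy":0,"dz":0,"wx":0,"wy":0,"wz":0,"gripper":1},{"dx":0.0014,"dy":0,"dz":0,"wx":0,"wy":0,"wz":0,"gripper":1},{"dx":0.0014,"dy":0,"dz":0,"wx":0,"wy":0,"wz":0,"gripper":1},{"dx":0.0014,"dy":0,"dz":0,"wx":0,"wy":0,"wz":0,"gripper":1},{"dx":0.0014,"dy":0,"dz":0,"wx":0,"wy":0,"wz":0,"gripper":1}]}}

```text
clock: 29.5
position: [550.0, 10.0, 146.6]
ee_rot: [-0.7, 0.098, 0.7, 0.098]
contact_force: [-2.7, -0.1, 5.9]
gripper_width: 30.2
```

```bash
python3 -c "
from h import *
s=pr()"
```

```text
t 29.5 pos [550.   10.  146.6] a -1.8493 F [-2.74 -0.09  5.94] M [0.094 0.66  0.01 ] w 30.24 xax [-7.e-04 -8.e-04 -1.e+00] j [ 0.31  0.34 -0.3   0.   -0.94  0.98]
```

Call:
{"method": "arm_command", "body": {"rows": [{"dx":0.0002,"dy":0,"dz":0,"wx":0,"wy":0,"wz":0,"gripper":1},{"dx":0.0002,"dy":0,"dz":0,"wx":0,"wy":0,"wz":0,"gripper":1},{"dx":0.0002,"dy":0,"dz":0,"wx":0,"wy":0,"wz":0,"gripper":0.2},{"dx":0.0002,"dy":0,"dz":0,"wx":0,"wy":0,"wz":0,"gripper":0},{"dx":0,"dy":0,"dz":0,"wx":0,"wy":0,"wz":0,"gripper":-0.3},{"dx":0,"dy":0,"dz":0,"wx":0,"wy":0,"wz":0,"gripper":-0.7},{"dx":0,"dy":0,"dz":0,"wx":0,"wy":0,"wz":0,"gripper":-1},{"dx":0,"dy":0,"dz":0,"wx":0,"wy":0,"wz":0,"gripper":-1}]}}

```text
clock: 30.3
position: [550.0, 10.0, 146.6]
ee_rot: [-0.7, 0.098, 0.7, 0.098]
contact_force: [-0.2, -0.0, -0.9]
gripper_width: 85.4
```

```bash
python3 -c "
from h import *
s=pr();d=get_image('wrist');save(d['img'],'t_w')"
```

```text
t 30.3 pos [550.   10.  146.6] a -1.8493 F [-0.2  -0.01 -0.92] M [ 0.037 -0.003 -0.012] w 85.41 xax [-7.e-04 -8.e-04 -1.e+00] j [ 0.31  0.34 -0.3   0.   -0.94  0.98]
```

View pics/t_w.png

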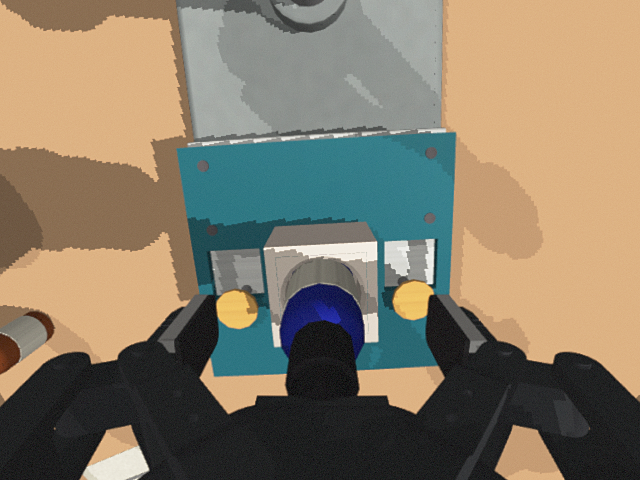

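Bottle stands in the hole, jaws clear. Retreat straight up (to above the bottle), then back along −x.

Call:
{"method": "arm_command", "body": {"rows": [{"dx":-0.01,"dy":0,"dz":0,"wx":0,"wy":0,"wz":0,"gripper":-1},{"dx":-0.03,"dy":0,"dz":0,"wx":0,"wy":0,"wz":0,"gripper":-1},{"dx":-0.06,"dy":0,"dz":0,"wx":0,"wy":0,"wz":0,"gripper":-1},{"dx":-0.095,"dy":0,"dz":0,"wx":0,"wy":0,"wz":0,"gripper":-1},{"dx":-0.125,"dy":0,"dz":0,"wx":0,"wy":0,"wz":0,"gripper":-1},{"dx":-0.145,"dy":0,"dz":0.02,"wx":0,"wy":0,"wz":0,"gripper":-1},{"dx":-0.15,"dy":0,"dz":0.05,"wx":0,"wy":0,"wz":0,"gripper":-1},{"dx":-0.15,"dy":0,"dz":0.075,"wx":0,"wy":0,"wz":0,"gripper":-1}]}}

```text
clock: 31.15
position: [477.5, 30.9, 298.7]
ee_rot: [0.701, -0.098, -0.699, -0.099]
contact_force: [-0.6, 0.4, -0.7]
gripper_width: 85.3
```

```bash
python3 - <<'E'
from h import *
s=pr();d=get_image('wrist');save(d['img'],'u_w')
d=get_image('scene');save(d['img'],'u_s',(0,130,640,420),1.25)
save(d['img'],'u_sc',(250,180,390,310),5)
P=np.array([549.8,10.2,118.5]);print('pred foot/mid/top px',proj(d,[P,P+[0,0,48],P+[0,0,96]]).round(1))
for q in ["blue","amber_mid","orange_mid","jar_red","jar_honey","sieve"]:
    print(q,[(round(o['conf'],2),np.round(o['extent']).tolist()) for o in models.cut_out('scene',q)[:3]])
E
```

```text
t 31.15 pos [477.5  30.9 298.7] a -1.8496 F [-0.63  0.41 -0.73] M [0.002 0.014 0.013] w 85.27 xax [ 2.8e-03  5.0e-04 -1.0e+00] j [ 0.41  0.09 -0.22  0.   -1.26  0.89]
pred foot/mid/top px [[318.4 259.1]
 [318.2 245.5]
 [318.1 230.9]]
blue [(0.97, [469.0, 240.0, 491.0, 271.0]), (0.9, [497.0, 244.0, 522.0, 279.0]), (0.77, [312.0, 227.0, 323.0, 258.0])]
amber_mid [(0.86, [433.0, 284.0, 452.0, 316.0]), (0.35, [424.0, 335.0, 479.0, 397.0])]
orange_mid [(0.58, [433.0, 245.0, 449.0, 275.0])]
jar_red [(0.63, [424.0, 336.0, 477.0, 396.0])]
jar_honey [(0.57, [138.0, 272.0, 190.0, 333.0])]
sieve [(0.86, [68.0, 253.0, 156.0, 289.0])]
```

View pics/u_w.png

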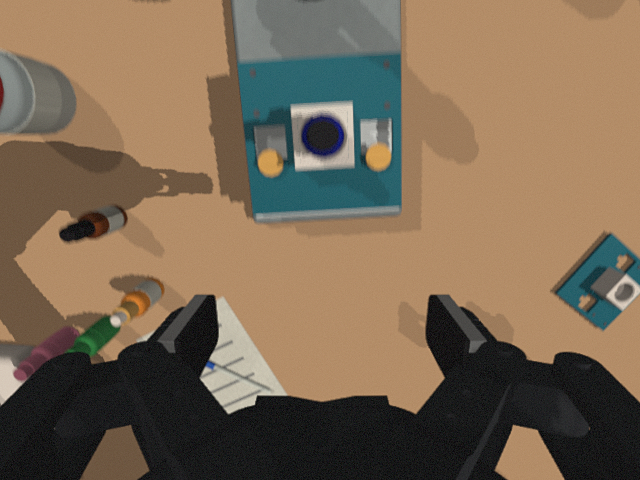

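View pics/u_s.png

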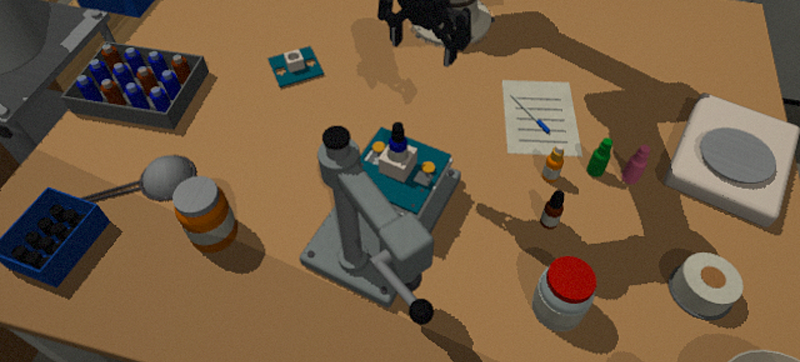

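View pics/u_sc.png

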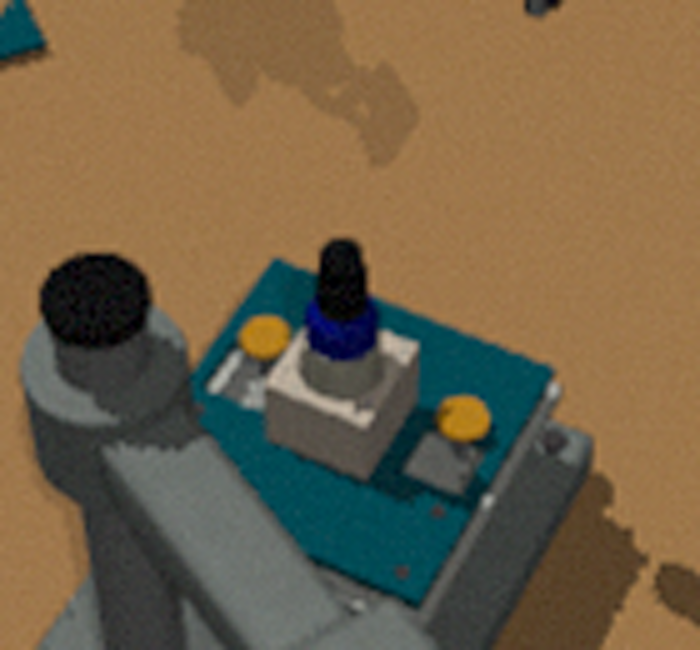

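```bash
python3 -c "
from h import *
s=pr();print(arm.job_done())"
```

```text
t 31.55 pos [478.6  30.6 296.4] a -1.8498 F [0.01 0.52 0.65] M [-0.    -0.013 -0.016] w 85.5 xax [-0.0012 -0.001  -1.    ] j [ 0.4   0.09 -0.22  0.   -1.26  0.89]
the job is handed in; nothing more can be done
None
```

The teal nest plate is on the three-ball seat under both stud heads, and the blue bottle stands upright in its nest. I handed the job in at 31.6 s, with the arm well clear.

- **Plate:** I slid it home with a measured push of up to about 14 N and let it down as the springs drew it in. A wrist-picture fit after release put the underside at 88.5 mm, with tilt under 0.1°. That matches home for a table top at about 80 mm, which is the height I felt when it landed on the balls.
- **Bottle:** It touched the nest floor within about 0.2 mm of the predicted height, with about 6–7 N of pressing at most. The last wrist and scene pictures show it upright and centred in the hole.
- **Everything else:** The amber and orange bottles, both jars and the sieve were found within a few pixels of their first positions in the scene camera.

**Disagreements and unchecked points:**
- **Table height:** the cameras alone gave 76–78 mm against the 80 mm felt; I went by the feel.
- **Plate drop:** the arm's own readings showed the plate dropping about 2.2 mm, against the nominal 2.5 mm. I put that down to hand tilt and reading noise.
- **First push:** the hand pressed down with up to about 12 N as the heads began to climb, more than I wanted, and I reduced it straight away. I had no direct reading of the total force on the stand at that moment, so I can't confirm it stayed under 40 N.

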